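# Bring the bag hook round its rail and lock it at the packing end

## Task

Slide the hanging bag hook by its stem along the bent rail, round both corners, until its ring meets the stop collar, and press it home there with a steady push of about 10 N for half a second (never more than 20 N on the rail or the stop). Let go, then swing the stop's keeper fully shut behind the ring so that the hook stays locked at the packing end. Leave everything else on the counter where it is.

Things in the scene. Friction and masses are not known exactly. Their poses are not given: they have to be found in the camera images.
- rail: Rail of 8 mm round steel rod on two posts with round feet (80 mm), fixed. Origin on the counter; x = direction of travel, z up. Rod axis level at z = 160 mm; in the rail's x, y (mm): post (-170,-50), run 1 along +x to corner 1 at (-40,-50), run 2 to corner 2 at (17.7, 50), run 3 along +x to the other post (190, 50).
- corner_1 (a point): Where the axes of runs 1 and 2 cross, at the rod's height (rail x -40, y -50, z 160 mm). The rod turns 60 degrees left here, rounded to a 30 mm radius of its axis: the bend begins 17.3 mm before and ends 17.3 mm after this point.
- hanger: Bag hook threaded on the rail for good: eight-sided steel ring, bore 12.5 mm (2.25 mm play all round), 28 mm across, 10 mm long along the rod; grip stem above, hook reaching 60 mm below; 0.11 to 0.23 kg. Origin: centre of the bore; x along the bore in the direction of travel, z up. Starts on run 1, hanging with its origin 2.25 mm below the rod's axis; lifting it 2.25 mm centres it on the rod.
- stem_grip (a point): Where to pinch the hook: on the axis of its round black upright stem, 12 mm diameter, which rises from 12 to 54 mm above the bore's centre; this point is 40 mm above that centre. Fingertips that stay 20 mm or more above the bore's centre clear the ring, rod, stop and keeper.
- end_clamp: Fixed fittings at the end of run 3. Origin on the rod's axis (rail x 120, y 50, z 160 mm), x along the rod in the direction of travel, z up. They carry the stop: an aluminium collar, 26 mm diameter, whose flat rigid face meets the ring. The face is anywhere from 0 to 18 mm along this x, reset each time and not measured: find it by feel. Touching it, the hanger's origin is 5 mm before the face.
- keeper (a joint): Angle of the keeper, a flat bar (6 mm thick, 12 mm high, centred on the rod's level) that swings level like a gate on the stop's -y side. Upright hinge 11 mm beyond the stop's face and 26 mm to -y of the rod; the bar runs back 62 mm from it. 0 = shut (hard stop), bar along the rod, its 10 mm wide foot behind the ring. Grows outwards to -y; starts at 0.6 to 0.9. Stays where left (0.03 N m friction).
- corner_2 (a point): Where the axes of runs 2 and 3 cross, at the rod's height (rail x 17.7, y 50, z 160 mm). The rod turns 60 degrees back to the right here, rounded like corner 1.
- stop_range (a point): A fixed point on the rod's axis at x = 9 mm of the end clamp, the middle of the 18 mm in which the stop's face may be (not the face itself). The shut keeper's foot lies 14 to 24 mm before the stop's face and ends 8 mm from the rod's axis, so it shuts only on a ring within 4 mm of the stop. Push the outer side of its bar near the free end, towards the rod, to shut it.
- jar_a: white ceramic jar with black lid, 66 mm across, 85 mm tall; a bystander, to be left where it stands. Origin: centre of its underside.
- jar_b: second jar like jar_a; a bystander, to be left where it stands. Origin: centre of its underside.
- tape_roll: roll of clear packing tape lying flat, 96 mm across, 45 mm tall; a bystander, to be left where it stands. Origin: centre of its underside.
- steel_cup: steel cup, 68 mm across, 80 mm tall; a bystander, to be left where it stands. Origin: centre of its underside.
- sauce_bowl: small steel bowl, 110 mm across, 40 mm tall; a bystander, to be left where it stands. Origin: centre of its underside.
- foil_tray: foil tray 140 x 100 x 30 mm; a bystander, to be left where it stands. Origin: centre of its underside.

How it is judged:
By the outcome, as a careful person would: the job done as asked, in the order asked, and still so for the second after the job is handed in, with the robot touching nothing.
It also fails if it takes over 69 s, if anything falls off the work surface, if the arm or the gripper's body presses on something with over 40 N, if the wrist force passes 120 N, or if a joint passes its speed limit or range.

## Robot

A 6-joint arm with a two-finger parallel gripper is mounted at the origin on the work surface. World frame = base frame: x ahead of the robot, y to its left, z up, the work surface at z = 0. Lengths are in m, angles in rad, forces in N, time in s.
With the tool pointing down it reaches from about 0.35 to 0.875 m from the base axis. Payload 4.2 kg.
Tool frame: the origin (TCP) lies midway between the tips of the shut fingers; the grasp point (between the pads) lies 19 mm behind it; y points along the fingers, z is the direction in which the jaws open and shut, and the axes are right-handed (so a half turn about y gives the same grasp; the last joint's range is limited). The gripper opens to 85 mm and grips with 20 to 120 N. Pads are 22 mm wide; open, the fingers measure 114 mm over their backs; the gripper's body (76 mm by 85 mm) begins 54 mm behind the grasp point. The pads swing forward as they close: fully open they stand 13 mm farther back than shut.
Start: joints at [-0.862, 0.385, 0.008, 0, -1.194, -0.259], TCP at [0.272, -0.563, 0.204] pointing down, gripper open.
Joint ranges: [-3.14, 3.14], [-1.21, 2.06], [-1.07, 1.41], [-3.16, 2.05], [-2.99, -0.16], [-3.1, 3.1]. Speed limits (rad/s): [2.79, 2.79, 3.14, 3.14, 3.14, 3.14].

## Interface

Orientations are given as a unit quaternion [w, x, y, z].
In Python, from cell import bot gives the robot as it stands. The module is installed in compiled form; this text tells all that it offers.
- The arm moves only by the tool carry_out, never from a script. Its argument "motion" is a list of rows, each an object of numbers: "dx", "dy", "dz": the shift along the tool's x, y, z in m; "ax", "ay", "az": the turn, a rotation vector about the tool's x, y, z in degrees; "jaw": the opening, from 0 (shut) to 1 (fully open). In form: [{"dx": .., "dy": .., "dz": .., "ax": .., "ay": .., "az": .., "jaw": ..}, ...]. A call has 1 to 12 rows; each row shifts and turns the commanded pose from where the row before left it, along the tool's axes as they then stand; what a row does not reach is not made up. A row lasts 1/12 s, in which the tool goes at most 41.7 mm and 7.16 degrees, less where a joint would pass 70% of its speed; a pose out of reach is approached as far as the arm can. A call is refused whole if a number of a shift passes 0.0417 or a number of a turn 7.16, either way. A call with a gripper value outside its range is refused whole. The fingers move at their own pace and stop on an object; "squeeze" is the grip in N (left out, the last holds). Time passes only in rows, so rows that do not move let the fingers close. It gives the time, the measured TCP pose, the force and the opening at its end, in the units of the state.
- bot.sense(): the state, without advancing time (a new reading comes with each control period).
- bot.read_camera(name): name is "scene" or "side" or "wrist"; returns the picture (480x640x3 uint8, blue, green, red); there is no depth.
- bot.camera_model(name): a dict with "K" (3x3 intrinsics, pixels), "position" and "rotation" of the camera in the world. Camera axes: x right, y up, looking along -z (the intrinsics and any distortion apply to the point x, -y, -z); pixel columns grow to the right and rows downward; lengths in m; the calibration is good to about 2 mm. A picture is of the moment at which its call begins: read the wrist's pose just before it. camera_model takes no time and is no camera call; for the wrist camera it gives the pose at the moment of the call.
- bot.job_done(): hands the job in, once; it reports no verdict.
Trained networks look in the newest picture that a camera, given by its name, has taken for a name from the list of things; names that differ only in an ending like _2 or _b are one class to them, and where a whole thing is asked for, a point or a joint stands for the part that bears it (a point fixed in the world has none). Each returns a list of dicts, best first, with "confidence" (0 to 1); they miss things now and then, are a little off and sometimes report something else, mostly with a low value. They report only what shows in the picture. A call takes as long as a camera call.
- bot.boxes_of(camera, name): "point" ([column, row] in pixels, amid what is visible of it).
The state is a dict: "time": time; "joints": joint angles; "qd": joint speeds; "tau": joint torques, N m; "tcp_pos": TCP position; "ee_rot": TCP orientation; "contact_force": force on the tool from outside, world axes, zero at the start; "moment": the same for the moment, N m; "finger_gap": finger opening in m.
Only numpy, scipy, OpenCV 4.12 (cv2) and the standard library are available. Lean on these libraries where they do the work, as an engineer would, in place of code of your own. Each camera call takes 0.05 s, during which the arm holds its last target.

## Working session

There is one attempt and no reset: what is moved stays moved. The work goes in short steps, Python scripts to look and compute and a tool call to move; the robot and the scene stay as the last step left them, time stands still between calls to the robot, and variables do not carry over. Pictures are saved under pics/ and viewed, and the job is handed in when it is done.

Besides the shell and the picture viewer there is one more tool, called after "Call:" by a JSON object that holds its "api" and its "payload". carry_out: Moves the arm, as the interface text tells. Its arguments: {"type":"object","properties":{"motion":{"type":"array"},"squeeze":{"type":"number"}},"required":["motion"]}

```bash
ls; mkdir -p pics
python3 - <<'E'
from cell import bot
import cv2
s=bot.sense();print(s)
for c in ["scene","side","wrist"]:
    im=bot.read_camera(c);cv2.imwrite(f"pics/{c}0.png",im)
    m=bot.camera_model(c);print(c,m)
    for n in ["rail","hanger","stem_grip","end_clamp","keeper","corner_1","jar_a"]:
        try:print(n,[(d["point"],round(d["confidence"],2)) for d in bot.boxes_of(c,n)][:3])
        except Exception as e:print(n,e)
E
```

```text
pics
{'time': 0.0, 'joints': array([-8.62402469e-01,  3.85551012e-01,  6.62340265e-03, -4.70740208e-04,
       -1.19403247e+00, -2.58594918e-01]), 'qd': array([-6.55128654e-06, -1.86022845e-04,  1.58571471e-04, -8.35129577e-04,
        4.13787726e-04,  5.92824481e-04]), 'tau': array([-6.39956779e-04, -3.92288160e+01,  1.88399255e+01,  4.18644816e+00,
       -4.77727008e-03, -1.66241762e-05]), 'tcp_pos': array([ 0.2714585 , -0.56224557,  0.20272826]), 'ee_rot': array([ 0.69006188, -0.68856342, -0.15741211,  0.15784945]), 'contact_force': array([-0.47553454, -0.55120592, -0.19307105]), 'moment': array([ 0.0218935 , -0.02833157,  0.03129159]), 'finger_gap': 0.08506052591611303}
scene {'K': array([[581.36922264,   0.        , 316.8396389 ],
       [  0.        , 581.36922264, 238.94363983],
       [  0.        ,   0.        ,   1.        ]]), 'position': array([ 1.21288277, -0.10087627,  0.91128281]), 'rotation': array([0.73288418, 0.26964522, 0.2077724 , 0.58906949])}
rail [([230.5, 255.5], 0.9)]
hanger [([179.0, 258.2], 0.69)]
stem_grip [([179.6, 259.1], 0.9)]
end_clamp []
keeper [([32
[... 402 characters left out ...]
0.35749279,  0.86409716])}
rail [([325.6, 262.5], 0.59)]
hanger [([389.8, 189.9], 0.59), ([303.5, 270.0], 0.25)]
stem_grip [([392.9, 183.0], 0.8)]
end_clamp [([317.6, 266.4], 0.97)]
keeper [([314.2, 250.7], 0.54)]
corner_1 [([389.0, 188.5], 0.7), ([330.3, 257.9], 0.67)]
jar_a [([304.4, 269.5], 0.76), ([316.2, 224.8], 0.61)]
wrist {'K': array([[410.00334571,   0.        , 316.96817089],
       [  0.        , 410.00334571, 234.32851646],
       [  0.        ,   0.        ,   1.        ]]), 'position': array([ 0.20203242, -0.59753537,  0.37323169]), 'rotation': array([ 0.52595298, -0.08220736, -0.13214529,  0.83615372])}
rail []
hanger []
stem_grip []
end_clamp []
keeper []
corner_1 []
jar_a []
```

View pics/scene0.png

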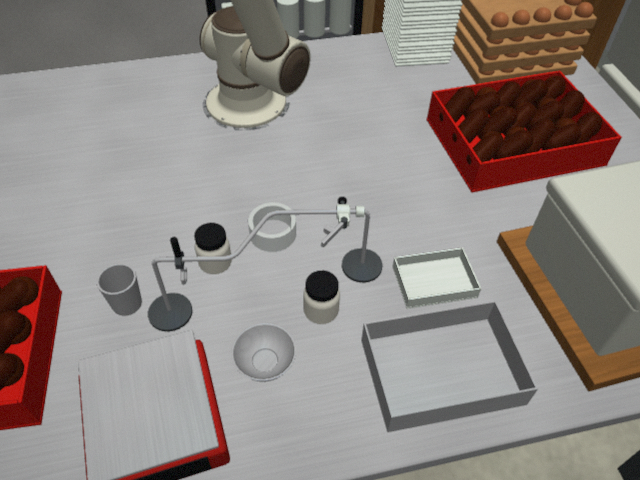

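View pics/side0.png

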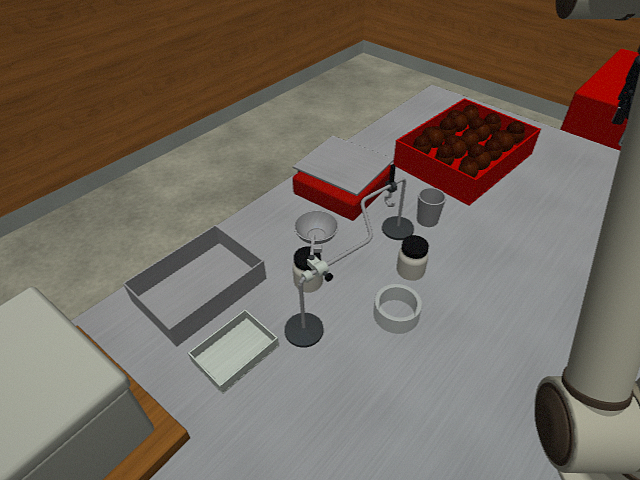

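View pics/wrist0.png

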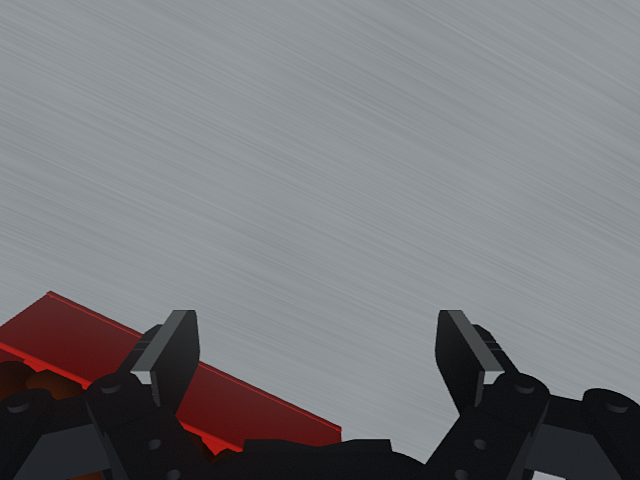

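Both views show the rail: scene post feet at about (170,311) and (362,265), hook stem at (178,250), keeper tip at (325,243). In the side view the feet are at (398,228) and (304,330). I'll zoom in and fit the rail's pose.

```bash
cat > h.py <<'E'
import numpy as np,cv2
from scipy.spatial.transform import Rotation as R
def rq(q): return R.from_quat([q[1],q[2],q[3],q[0]])
def proj(m,P):
    P=np.atleast_2d(P); c=rq(m["rotation"]).inv().apply(P-m["position"])
    c=c*[1,-1,-1]; u=c@np.array(m["K"]).T; return u[:,:2]/u[:,2:]
def ray(m,uv):
    d=np.linalg.inv(m["K"])@[uv[0],uv[1],1]; d=rq(m["rotation"]).apply(d*[1,-1,-1]); return m["position"],d
def onz(m,uv,z):
    p,d=ray(m,uv); return p+d*(z-p[2])/d[2]
def rod():
    # axis path in rail frame with arcs, list of (x,y), (mm)
    c1=np.array([-40,-50.]);c2=np.array([17.7,50.]);u=np.array([.5,np.sqrt(3)/2]);x=np.array([1.,0])
    pts=[np.array([-170,-50.])]
    s=c1-17.32*x
    for a in np.linspace(0,60,13): t=np.radians(a);pts.append(s+30*np.array([np.sin(t),1-np.cos(t)]))
    s=c2-17.32*u
    for a in np.linspace(0,60,13):
        t=np.radians(60-a); 
        # centre to the right of heading u
        cen=s+30*np.array([u[1],-u[0]]); pts.append(cen+30*np.array([-np.sin(t),np.cos(t)]))
    pts.append(np.array([190,50.])); return np.array(pts)/1000
def railw(p,P):
    """p=(x,y,yaw); P Nx3 rail m"""
    P=np.atleast_2d(P);c,s=np.cos(p[2]),np.sin(p[2])
    return np.c_[p[0]+c*P[:,0]-s*P[:,1],p[1]+s*P[:,0]+c*P[:,1],P[:,2]]
E
python3 - <<'E'
from h import *
for c,(x0,x1,y0,y1) in dict(scene=(130,400,180,340),side=(270,430,150,360)).items():
    im=cv2.imread(f"pics/{c}0.png")[y0:y1,x0:x1]
    k=min(800/(x1-x0),600/(y1-y0)); im=cv2.resize(im,None,fx=k,fy=k,interpolation=cv2.INTER_CUBIC); print(c,k)
    cv2.imwrite(f"pics/{c}0z.png",im)
E
```

```text
scene 2.962962962962963
side 2.857142857142857
```

View pics/scene0z.png

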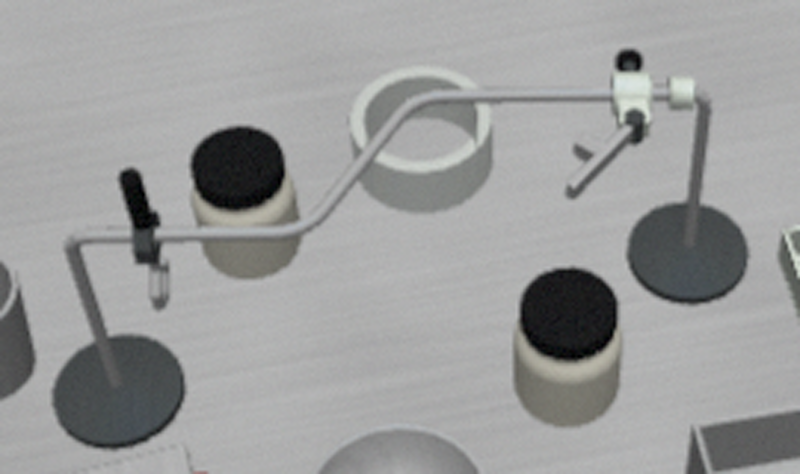

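View pics/side0z.png

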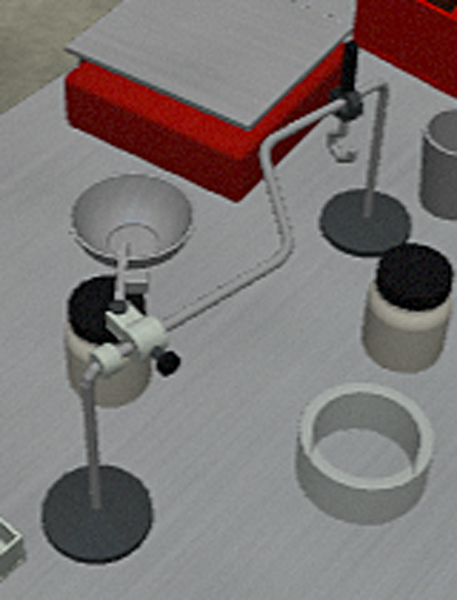

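```bash
cat > fit.py <<'E'
from h import *
from cell import bot
from scipy.optimize import least_squares
M={c:bot.camera_model(c) for c in("scene","side")}
off=dict(scene=((130,180),800/270),side=((270,150),600/210))
rodpts=dict(scene=[(100,239),(210,235),(280,232),(330,205),(375,150),(410,108),(450,97),(590,96)],side=[(315,120),(375,90),(270,165),(287,230),(265,273),(180,322),(288,245)])
tops=dict(scene=[(72,242),(706,98)],side=[(383,86),(92,370)])
feet=dict(scene=[(120,390),(688,252)],side=[(366,222),(97,512)])
un=lambda c,p:np.array(p)/off[c][1]+off[c][0]
r=rod();seg=[];[seg.append(np.linspace(a,b,40)) for a,b in zip(r[:-1],r[1:])]
dense=np.vstack(seg);dense=np.c_[dense,np.full(len(dense),.16)]
def res(q,detail=False):
    out=[]
    for i,c in enumerate(("scene","side")):
        o=q[3+2*i:5+2*i]
        d=proj(M[c],railw(q,dense))+o
        out+=[np.min(np.hypot(*(d-un(c,p)).T)) for p in rodpts[c]]
        T=proj(M[c],railw(q,[[-.17,-.05,.16],[.19,.05,.16]]))+o
        F=proj(M[c],railw(q,[[-.17,-.05,.005],[.19,.05,.005]]))+o
        out+=list((.7*(T-[un(c,p) for p in tops[c]])).ravel())+list((F-[un(c,p) for p in feet[c]]).ravel())
    return np.array(out+list(q[3:]/1.5))
best=None
for yaw in(1.3,1.6,1.9):
    s=least_squares(res,[.63,0,yaw,0,0,0,0],loss="soft_l1")
    if best is None or s.cost<best.cost:best=s
if __name__=="__main__":
    print(best.x,best.cost);print(np.round(res(best.x),1))
    q=best.x
    for i,c in enumerate(("scene","side")):
        im=cv2.imread(f"pics/{c}0.png");(x0,y0),k=off[c]
        h,w=(160,270) if c=="scene" else (210,160)
        im=cv2.resize(im[y0:y0+h,x0:x0+w],None,fx=k,fy=k)
        for u in proj(M[c],railw(q,dense))+q[3+2*i:5+2*i]:
            cv2.circle(im,tuple(int(v) for v in (u-[x0,y0])*k),1,(0,0,255),-1)
        cv2.imwrite(f"pics/{c}fit.png",im)
    # hanger s along run 1
    for i,c in enumerate(("scene","side")):
        o=q[3+2*i:5+2*i]
        ring=dict(scene=(147,243),side=(347,105))[c];top=dict(scene=(126,173),side=(349,41))[c]
        ss=np.arange(-.17,-.05,.0005)
        for nm,p,z in(("ring",ring,.158),("top",top,.212)):
            e=np.hypot(*(proj(M[c],railw(q,np.c_[ss,0*ss-.05,0*ss+z]))+o-un(c,p)).T);j=e.argmin();print(c,nm,ss[j],e[j])
        an=np.arange(0,1.2,.01)
        for f in(0,.009,.018):
          tip=np.c_[.12+f+.011-.062*np.cos(an),.05-.026-.062*np.sin(an),0*an+.16]
          t=dict(scene=(572,192),side=(120,250))[c]
          e=np.hypot(*(proj(M[c],railw(q,tip))+o-un(c,t)).T);j=e.argmin();print("keeper",f,an[j],e[j])
E
python3 fit.py
```

```text
[ 0.57446344 -0.04843943  1.38006923  0.51932878  0.58930322  0.29076915
  0.90117003] 6.384227504543474
[ 0.6  0.4  0.7  0.3  0.6  0.   0.4  0.7 -0.9 -1.   0.  -0.9 -0.3  0.5
 -0.2  0.3  0.4  0.9  0.8  0.3  0.9  0.7  0.5  1.1 -1.3 -0.9  0.9  0.4
  0.4  0.6  0.7  0.3  0.4  0.2  0.6]
scene ring -0.12749999999999997 1.4248217650749264
scene top -0.12899999999999998 1.0296345081066156
keeper 0 1.1400000000000001 4.572392724928635
keeper 0.009 0.99 2.4418365874556414
keeper 0.018 0.85 0.27688311306008184
side ring -0.12599999999999997 0.3695279354282134
side top -0.12549999999999997 2.5096975902131398
keeper 0 1.1500000000000001 2.359745462262615
keeper 0.009 1.02 0.8651415419322442
keeper 0.018 0.9 0.9781462391409248
```

View pics/scenefit.png

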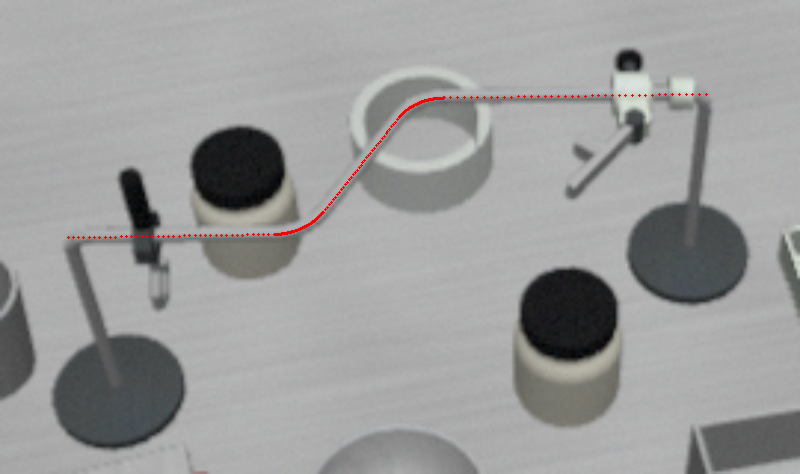

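View pics/sidefit.png

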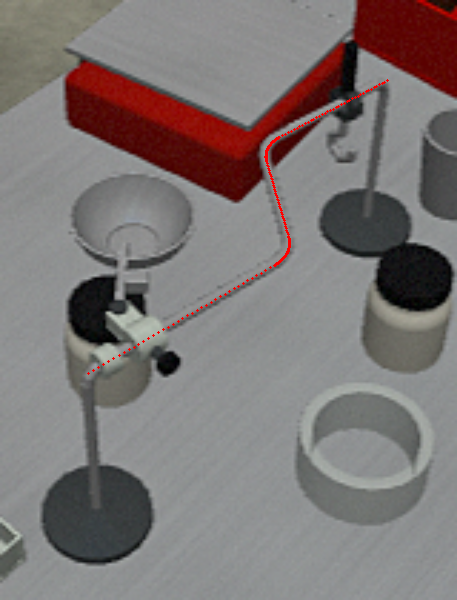

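```bash
cat >> h.py <<'E'
Q=np.array([ 0.57446344,-0.04843943,1.38006923])
def target(s,lat,z,q=Q): return railw(q,[[s,lat,z]])[0]
def goto(st,tgt,zhead=None):
    """shift in tool axes, and turn about tool y (deg) to bring tool z heading to zhead"""
    r=rq(st["ee_rot"]);e=r.inv().apply(np.array(tgt)-st["tcp_pos"]);z=r.apply([0,0,1]);y=r.apply([0,1,0])
    h=np.arctan2(z[1],z[0]); out=[np.round(e*1000,1),"head",round(np.degrees(h),1),"y",np.round(y,3)]
    if zhead is not None:
        d=(zhead-h+np.pi)%(2*np.pi)-np.pi; out+=["turn_y",round(-np.degrees(d),1)]
    return out
E
python3 - <<'E'
from h import *
from cell import bot
s=bot.sense()
t=target(-.1275,-.05,.26);print(t)
print(goto(s,t,Q[2]));print(goto(s,t,Q[2]+np.pi)); print(rq(s["ee_rot"]).as_matrix().round(3))
E
```

```text
[ 0.59938623 -0.18310607  0.26      ]
[array([460.1, -56.2, 199.5]), 'head', np.float64(115.8), 'y', array([ 0., -0., -1.]), 'turn_y', np.float64(36.7)]
[array([460.1, -56.2, 199.5]), 'head', np.float64(115.8), 'y', array([ 0., -0., -1.]), 'turn_y', np.float64(-143.3)]
[[ 0.901  0.    -0.435]
 [ 0.435 -0.     0.901]
 [ 0.    -1.    -0.   ]]
```

Call:
{"api": "carry_out", "payload": {"motion": [{"dy": -0.03}, {"dx": 0.02, "dy": -0.026, "dz": 0.01}, {"dx": 0.033, "dz": 0.0145}, {"dx": 0.033, "dz": 0.0145}, {"dx": 0.033, "dz": 0.0145}, {"dx": 0.033, "dz": 0.0145}, {"dx": 0.033, "dz": 0.0145}, {"dx": 0.033, "dz": 0.0145}, {"dx": 0.033, "dz": 0.0145}, {"dx": 0.033, "dz": 0.0145}, {"dx": 0.033, "dz": 0.0145}, {"dx": 0.033, "dz": 0.0145}], "squeeze": 25}}

```text
schema error: expected keys dx, dy, dz, ax, ay, az, jaw
```

Call:
{"api": "carry_out", "payload": {"motion": [{"dx": 0.033, "dz": 0.0145}, {"dx": 0.033, "dz": 0.0145}, {"dx": 0.033, "dz": 0.0145}, {"ay": 6.1}, {"ay": 6.1}, {"ay": 6.1}, {"ay": 6.1}, {"ay": 6.1}, {"ay": 6.1}, {"ay": 0}]}}

```text
schema error: expected keys dx, dy, dz, ax, ay, az, jaw
```

Run:
```python
from h import *
from cell import bot
s=bot.sense();print(s["time"],s["tcp_pos"],s["contact_force"],s["joints"])
t=target(-.1275,-.05,.26)
print(goto(s,t,Q[2]))
m=bot.camera_model("wrist");im=bot.read_camera("wrist")
cv2.imwrite("pics/w1r.png",im)
print(bot.boxes_of("wrist","stem_grip"))
r=rod();P=railw(Q,np.c_[r,np.full(len(r),.16)])
u=proj(m,P);print(u.round(0)[[0,1,13,14,26]])
for a,b in zip(u[:-1],u[1:]):
    if np.all(np.abs(np.r_[a,b])<3000): cv2.line(im,tuple(int(v) for v in a),tuple(int(v) for v in b),(0,0,255),1)
for z in(.170,.2125):
    cv2.circle(im,tuple(int(v) for v in proj(m,target(-.1275,-.05,z))[0]),3,(0,255,0),1)
cv2.imwrite("pics/w1.png",im)
```

```text
1.2 [ 0.27175335 -0.56281764  0.20379573] [ 0.41709619  0.13349128 -0.66687015] [-8.62411251e-01  3.84718522e-01  7.88609363e-03  2.00665422e-06
 -1.19394590e+00 -2.58592675e-01]
[array([460.1, -56.2, 199.5]), 'head', np.float64(115.8), 'y', array([ 0., -0., -1.]), 'turn_y', np.float64(36.7)]
[]
[[507. 714.]
 [594. 756.]
 [625. 758.]
 [714. 739.]
 [746. 741.]]
```

View pics/w1.png

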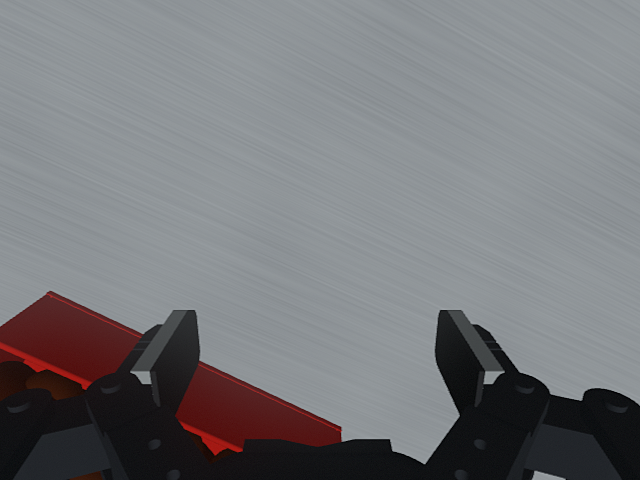

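The arm didn't move, because all seven keys are needed in every row.

Call:
{"api": "carry_out", "payload": {"motion": [{"dx": 0, "dy": -0.03, "dz": 0, "ax": 0, "ay": 0, "az": 0, "jaw": 1}, {"dx": 0.02, "dy": -0.026, "dz": 0.01, "ax": 0, "ay": 0, "az": 0, "jaw": 1}, {"dx": 0.033, "dy": 0, "dz": 0.0145, "ax": 0, "ay": 0, "az": 0, "jaw": 1}, {"dx": 0.033, "dy": 0, "dz": 0.0145, "ax": 0, "ay": 0, "az": 0, "jaw": 1}, {"dx": 0.033, "dy": 0, "dz": 0.0145, "ax": 0, "ay": 0, "az": 0, "jaw": 1}, {"dx": 0.033, "dy": 0, "dz": 0.0145, "ax": 0, "ay": 0, "az": 0, "jaw": 1}, {"dx": 0.033, "dy": 0, "dz": 0.0145, "ax": 0, "ay": 0, "az": 0, "jaw": 1}, {"dx": 0.033, "dy": 0, "dz": 0.0145, "ax": 0, "ay": 0, "az": 0, "jaw": 1}, {"dx": 0.033, "dy": 0, "dz": 0.0145, "ax": 0, "ay": 0, "az": 0, "jaw": 1}, {"dx": 0.033, "dy": 0, "dz": 0.0145, "ax": 0, "ay": 0, "az": 0, "jaw": 1}, {"dx": 0.033, "dy": 0, "dz": 0.0145, "ax": 0, "ay": 0, "az": 0, "jaw": 1}, {"dx": 0.033, "dy": 0, "dz": 0.0145, "ax": 0, "ay": 0, "az": 0, "jaw": 1}], "squeeze": 25}}

```text
time: 2.3
tcp_pos: [0.5205, -0.2695, 0.2601]
ee_rot: [-0.689, 0.689, 0.158, -0.158]
contact_force: [0.8, -0.9, 0.8]
finger_gap: 0.0857
```

Call:
{"api": "carry_out", "payload": {"motion": [{"dx": 0.033, "dy": 0, "dz": 0.0145, "ax": 0, "ay": 0, "az": 0, "jaw": 1}, {"dx": 0.033, "dy": 0, "dz": 0.0145, "ax": 0, "ay": 0, "az": 0, "jaw": 1}, {"dx": 0.033, "dy": 0, "dz": 0.0145, "ax": 0, "ay": 0, "az": 0, "jaw": 1}, {"dx": 0, "dy": 0, "dz": 0, "ax": 0, "ay": 6.1, "az": 0, "jaw": 1}, {"dx": 0, "dy": 0, "dz": 0, "ax": 0, "ay": 6.1, "az": 0, "jaw": 1}, {"dx": 0, "dy": 0, "dz": 0, "ax": 0, "ay": 6.1, "az": 0, "jaw": 1}, {"dx": 0, "dy": 0, "dz": 0, "ax": 0, "ay": 6.1, "az": 0, "jaw": 1}, {"dx": 0, "dy": 0, "dz": 0, "ax": 0, "ay": 6.1, "az": 0, "jaw": 1}, {"dx": 0, "dy": 0, "dz": 0, "ax": 0, "ay": 6.1, "az": 0, "jaw": 1}, {"dx": 0, "dy": 0, "dz": 0, "ax": 0, "ay": 0, "az": 0, "jaw": 1}]}}

```text
time: 3.13
tcp_pos: [0.5898, -0.1888, 0.2598]
ee_rot: [0.704, -0.704, 0.067, -0.067]
contact_force: [0.8, -0.5, -0.1]
finger_gap: 0.0853
```

```bash
cat > look.py <<'E'
from h import *
from cell import bot
import sys
s=bot.sense();print(s["time"],s["tcp_pos"],s["contact_force"],s["joints"])
t=target(-.1275,-.05,.26)
print(goto(s,t,Q[2]))
m=bot.camera_model("wrist");im=bot.read_camera("wrist")
cv2.imwrite("pics/%sr.png"%sys.argv[1],im)
print(bot.boxes_of("wrist","stem_grip"))
r=rod();P=railw(Q,np.c_[r,np.full(len(r),.16)])
c=rq(m["rotation"]).inv().apply(P-m["position"]);print(c[:,2].round(2)[[0,5,26]])
P=P[c[:,2]<-.02];u=proj(m,P)
for a,b in zip(u[:-1],u[1:]):
    cv2.line(im,tuple(int(v) for v in a),tuple(int(v) for v in b),(0,0,255),1)
for z in(.170,.2125):
    cv2.circle(im,tuple(int(v) for v in proj(m,target(-.1275,-.05,z))[0]),3,(0,255,0),1)
cv2.imwrite("pics/%s.png"%sys.argv[1],im)
E
python3 look.py w2
```

```text
3.1333 [ 0.58978583 -0.18876181  0.25978305] [ 0.83244361 -0.51392025 -0.14545156] [-4.87653726e-02  3.43826537e-01  8.62503905e-02 -3.91620613e-05
 -1.31328351e+00 -1.71268500e+00]
[array([ 8.4, -0.2,  7.4]), 'head', np.float64(79.1), 'y', array([-0.,  0., -1.]), 'turn_y', np.float64(0.0)]
[{'point': [329.6, 240.6], 'confidence': 0.73}]
[-0.28 -0.28 -0.25]
```

View pics/w2.png

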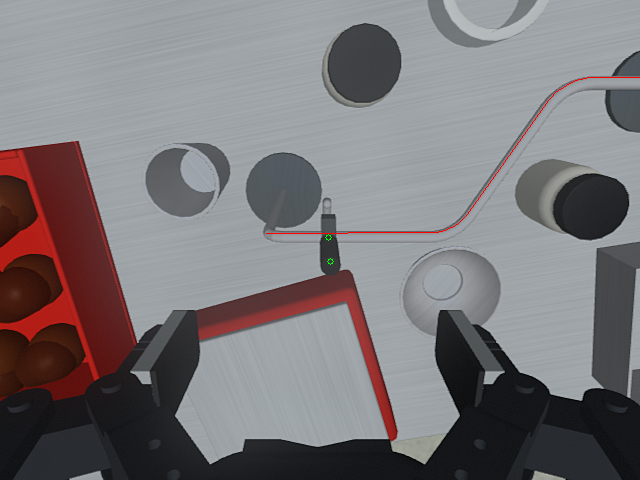

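Run:
```python
import cv2
im=cv2.imread("pics/w2r.png")[60:300,250:640]
cv2.imwrite("pics/w2z.png",cv2.resize(im,None,fx=2,fy=2,interpolation=cv2.INTER_CUBIC))
# column profile centres of rod run1/3 : bright/dark
g=cv2.cvtColor(cv2.imread("pics/w2r.png"),cv2.COLOR_BGR2GRAY)
for c in (290,310,350,380,410): print(c,g[225:248,c])
for c in (592,600): print(c,g[70:95,c])
```

```text
290 [ 82  88 133 168 163 161 100 123 142 151 157 160 160 162 161 154 141 133
 159 156 159 160 159]
310 [161 163 161 159 161 161 102 122 141 151 156 160 160 161 162 154 141 135
 164 163 158 160 162]
350 [164 162 162 162 165 163 102 123 143 153 157 160 161 162 162 155 141 135
 165 164 160 162 163]
380 [163 163 162 161 166 162 103 125 144 153 158 162 161 163 163 155 142 136
 165 161 162 163 160]
410 [162 161 162 164 166 162 102 125 143 152 158 162 162 163 163 156 143 137
 168 162 157 159 160]
592 [162 163 163 164 165 164 132 136 151 156 159 160 161 162 162 155 148 139
 122 105 148 170 167 163 161]
600 [164 163 164 165 166 163 126 142 153 157 158 161 162 162 159 152 145 136
 119 103 150 170 163 162 163]
```

View pics/w2z.png

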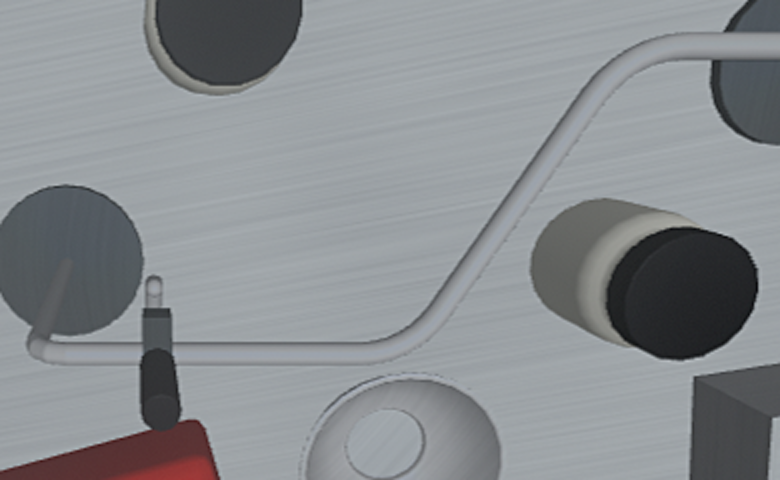

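```bash
cat > fit2.py <<'E'
import fit
from fit import *
import pickle,os
if not os.path.exists("w2.pkl"): pickle.dump(bot.camera_model("wrist"),open("w2.pkl","wb"))
W=pickle.load(open("w2.pkl","rb"))
fit.un=lambda c,p:(np.array(p)+.5)/off[c][1]-.5+off[c][0]
wp=np.array([(290,236.5),(310,236.5),(350,236.5),(380,236.5),(410,236.5),(592,82.5),(600,82.5)]+[tuple((np.array(p)+.5)/2-.5+[250,60]) for p in[(520,180),(480,240),(560,120)]])
def res2(q):
    a=res(q[:7]); a[-4:]=q[3:7]/1.2
    d=proj(W,railw(q,dense))+q[7:9]
    b=[np.min(np.hypot(*(d-p).T)) for p in wp]
    # signed-free; post top left end
    return np.r_[a,2*np.array(b),q[7:9]/2]
s=least_squares(res2,np.r_[best.x,0,0],loss="soft_l1")
print(s.x.round(4),s.cost);print(res2(s.x).round(1))
s=least_squares(res2,np.r_[best.x,0,0]+[.003,.002,.01,0,0,0,0,0,0],loss="soft_l1");print(s.x.round(4),s.cost)
q=s.x
# hanger stem from wrist: top circle centre zoom (160,412), ring/top base
for p,z in(((160,412),.212),((157,353),.170)):
    uv=(np.array(p)+.5)/2-.5+[250,60]-q[7:9]
    w=onz(W,uv,z);c,si=np.cos(q[2]),np.sin(q[2]);d=w[:2]-q[:2];print("hanger rail",(c*d[0]+si*d[1]).round(4),(-si*d[0]+c*d[1]).round(4))
E
python3 fit2.py
```

```text
[ 5.7540e-01 -5.1700e-02  1.3871e+00  5.1970e-01  5.8880e-01  2.9050e-01
  9.0140e-01 -2.0000e-04  0.0000e+00] 36.66412962791614
[ 1.   1.7  1.8  0.7  1.1  0.   1.5  1.  -2.   0.2 -1.1 -0.6 -1.6  2.1
 -1.6  0.7  0.9  1.3  0.2  1.1  0.7  0.8  1.5  1.3 -1.8  0.4  0.4  0.7
 -0.3  2.3  0.1  0.4  0.5  0.2  0.8  3.3  3.3  0.5  1.2  2.7  4.9  3.1
  2.3  2.   4.5 -0.   0. ]
[ 5.7540e-01 -5.1700e-02  1.3871e+00  5.1970e-01  5.8880e-01  2.9050e-01
  9.0130e-01 -2.0000e-04  0.0000e+00] 36.66457522427375
hanger rail -0.1251 -0.0506
hanger rail -0.1248 -0.0466
```

```bash
cat > fit3.py <<'E'
from fit2 import *
sc=np.array([.001,.001,.002,.3,.3,.3,.3,.5,.5])
f=lambda x:res2(np.array(x)*sc)
s=least_squares(f,np.r_[best.x,0,0]/sc,diff_step=None,loss="soft_l1",method="trf")
from scipy.optimize import minimize
c=lambda x:np.sum(2*(np.sqrt(1+f(x)**2)-1))
x=s.x
for _ in range(4): x=minimize(c,x,method="Powell",options=dict(maxiter=3000)).x
q=x*sc;print(q.round(4),c(x));print(res2(q).round(1))
for p,z in(((160,412),.212),((157,353),.170)):
    uv=(np.array(p)+.5)/2-.5+[250,60]-q[7:9]
    w=onz(W,uv,z);cc,si=np.cos(q[2]),np.sin(q[2]);d=w[:2]-q[:2];print("hanger rail",(cc*d[0]+si*d[1]).round(4),(-si*d[0]+cc*d[1]).round(4))
E
python3 fit3.py | tail -8
```

```text
hanger rail -0.1248 -0.0466
[ 0.5756 -0.0515  1.3806  1.7829 -0.4418 -0.3179  1.4553 -2.7199  1.0009] 41.02174323644658
[ 0.5  0.3  0.8  0.4  0.6  0.   0.4  0.8 -1.1 -0.9  0.1 -0.9 -0.3  0.6
 -0.   0.3  0.3  0.8  0.6  0.2  1.   0.6  0.7  1.1 -1.3 -0.5  0.6  0.4
  0.5  1.   0.3  1.5 -0.4 -0.3  1.2  2.5  0.7  3.   1.6  0.3  0.5  3.1
  2.5  2.4  2.5 -1.4  0.5]
hanger rail -0.1235 -0.0506
hanger rail -0.1229 -0.0465
```

```bash
sed -i 's/np.linspace(a,b,40)/np.linspace(a,b,int(np.hypot(*(b-a))\/.0002)+2)/' fit.py; python3 fit3.py | tail -7
```

```text
[ 0.5759 -0.0521  1.3823  2.247  -0.644  -0.4545  1.7391 -1.4371  0.1348] 20.734327493179876
[ 0.3  0.4  0.9  0.1  0.4  0.   0.3  0.1 -1.  -0.8  0.2 -1.  -0.1  0.8
  0.1  0.1  0.3  0.8  0.7  0.1  0.6  0.5  0.7  0.9 -1.2 -0.5  0.7  0.2
  0.5  1.1  0.4  1.9 -0.5 -0.4  1.4  0.1  0.2  0.2  0.2  0.1  0.1  0.2
  0.4  1.9  2.5 -0.7  0.1]
hanger rail -0.1238 -0.0505
hanger rail -0.1233 -0.0465
```

```bash
sed -i 's/^Q=.*/Q=np.array([.5758,-.0518,1.382])/' h.py
python3 - <<'E'
from h import *
from cell import bot
s=bot.sense()
print(goto(s,target(-.1236,-.05,.179),Q[2]))
E
```

```text
[array([10.6, 80.8,  8.3]), 'head', np.float64(79.3), 'y', array([ 0.,  0., -1.]), 'turn_y', np.float64(0.1)]
```

Call:
{"api": "carry_out", "payload": {"motion": [{"dx": 0.0106, "dy": 0.0, "dz": 0.0083, "ax": 0, "ay": 0, "az": 0, "jaw": 1}, {"dx": 0, "dy": 0.027, "dz": 0, "ax": 0, "ay": 0, "az": 0, "jaw": 1}, {"dx": 0, "dy": 0.027, "dz": 0, "ax": 0, "ay": 0, "az": 0, "jaw": 1}, {"dx": 0, "dy": 0.0268, "dz": 0, "ax": 0, "ay": 0, "az": 0, "jaw": 1}, {"dx": 0, "dy": 0, "dz": 0, "ax": 0, "ay": 0, "az": 0, "jaw": 0.4}, {"dx": 0, "dy": 0, "dz": 0, "ax": 0, "ay": 0, "az": 0, "jaw": 0.4}, {"dx": 0, "dy": 0, "dz": 0, "ax": 0, "ay": 0, "az": 0, "jaw": 0.4}, {"dx": 0, "dy": 0, "dz": 0, "ax": 0, "ay": 0, "az": 0, "jaw": 0.4}]}}

```text
time: 3.9
tcp_pos: [0.6032, -0.183, 0.1815]
ee_rot: [-0.704, 0.704, -0.065, 0.068]
contact_force: [-0.1, 1.2, -0.2]
finger_gap: 0.0388
```

```bash
python3 look.py w3; python3 -c "
from cell import bot
from h import *
s=bot.sense();print(s['finger_gap'],goto(s,target(-.1236,-.05,.179),Q[2]))"
```

```text
3.9 [ 0.60315372 -0.18300565  0.18152818] [-0.09909556  1.15048014 -0.18864267] [-3.78539613e-02  4.06640586e-01 -1.55385704e-02  8.38650596e-04
 -1.14432866e+00 -1.72135264e+00]
[array([ -1.2, -78.5,  -3.8]), 'head', np.float64(79.2), 'y', array([ 0.004, -0.001, -1.   ]), 'turn_y', np.float64(0.0)]
[{'point': [314.2, 273.8], 'confidence': 0.61}]
[-0.2  -0.2  -0.17]
0.033801469610677745 [array([-1.1,  2.1,  0.1]), 'head', np.float64(79.2), 'y', array([ 0.004, -0.   , -1.   ]), 'turn_y', np.float64(0.0)]
```

View pics/w3.png

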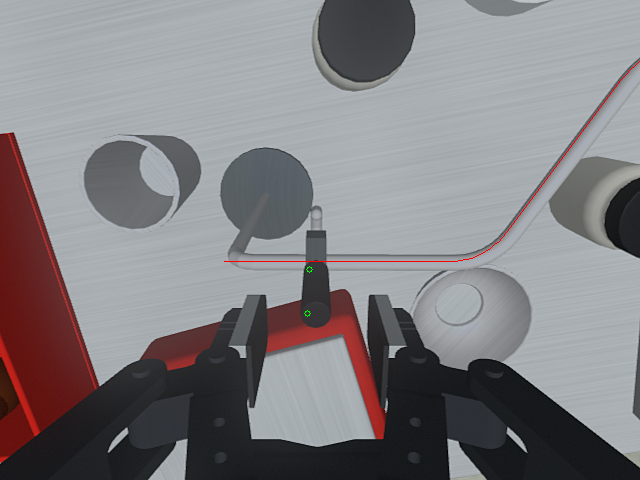

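Run:
```python
from h import *
from cell import bot
s=bot.sense();m=bot.camera_model("wrist");r=rq(s["ee_rot"])
for n,o in dict(tcp=[0,0,0],gp=[0,-19,0],l=[-11,-19,0],r=[11,-19,0],tl=[-11,-5,-17],tr=[11,-5,-17],bl=[-11,-25,-17],br=[11,-25,-17]).items():
    print(n,proj(m,s["tcp_pos"]+r.apply(np.array(o)/1000)).round(0))
print(proj(m,target(-.1236,-.05,.198)))
```

```text
tcp [[318. 283.]]
gp [[318. 302.]]
l [[318. 277.]]
r [[318. 326.]]
tl [[278. 264.]]
tr [[280. 310.]]
bl [[274. 284.]]
br [[275. 334.]]
[[317.89115201 297.57134167]]
```

Run:
```python
from h import *
from cell import bot
s=bot.sense();m=bot.camera_model("wrist");r=rq(s["ee_rot"])
print("cam in tool",r.inv().apply(m["position"]-s["tcp_pos"]), "cam axes in tool",(r.inv()*rq(m["rotation"])).as_matrix().round(3))
im=cv2.imread("pics/w3r.png")[190:430,200:430]
P=[[x,y,z] for z in(-17,17) for x in(-11,11) for y in(0,-19,-38)]
for i in P: print(i,proj(m,s["tcp_pos"]+r.apply(np.array(i)/1000)).round(0)[0],end=" ")
cv2.imwrite("pics/w3z.png",cv2.resize(im,None,fx=2.5,fy=2.5,interpolation=cv2.INTER_CUBIC))
```

```text
cam in tool [-0.07736995 -0.16941057 -0.00056337] cam axes in tool [[ 0.002 -0.952 -0.306]
 [-0.002  0.306 -0.952]
 [ 1.     0.002 -0.002]]
[-11, 0, -17] [279. 260.] [-11, -19, -17] [275. 277.] [-11, -38, -17] [270. 299.] [11, 0, -17] [281. 305.] [11, -19, -17] [277. 326.] [11, -38, -17] [272. 353.] [-11, 0, 17] [356. 260.] [-11, -19, 17] [360. 277.] [-11, -38, 17] [366. 299.] [11, 0, 17] [355. 304.] [11, -19, 17] [359. 326.] [11, -38, 17] [364. 352.]
```

View pics/w3z.png

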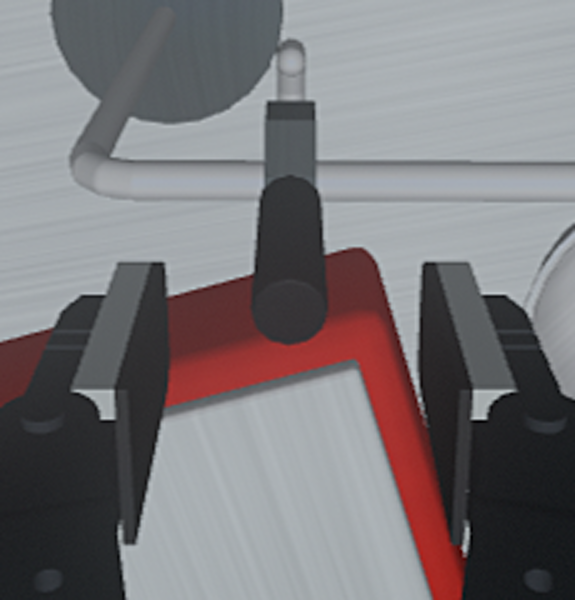

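Run:
```python
from h import *
from cell import bot
s=bot.sense();r=rq(s["ee_rot"]);print(s["tcp_pos"],s["time"],s["finger_gap"])
for c in("scene","side"):
    m=bot.camera_model(c);im=bot.read_camera(c)
    u=proj(m,s["tcp_pos"])[0]
    x0,y0=(u-[60,70]).astype(int)
    im=cv2.resize(im[y0:y0+120,x0:x0+120],None,fx=5,fy=5,interpolation=cv2.INTER_CUBIC)
    for y in(0,-.019,-.038,-.073):
        v=(proj(m,s["tcp_pos"]+r.apply([0,y,0]))[0]-[x0,y0]+.5)*5
        cv2.circle(im,tuple(v.astype(int)),3,(0,255,0),-1)
    cv2.imwrite(f"pics/{c}3.png",im)
g=cv2.cvtColor(cv2.imread("pics/w3r.png"),cv2.COLOR_BGR2GRAY);print(g[245:280,370])
```

```text
[ 0.60276    -0.18284759  0.18107627] 4.0 0.033801469610677745
[175 176 173 174 176 174 175 178 172 124 110 134 147 155 161 166 169 172
 171 172 173 173 167 159 147 152 178 175 173 171 174 175 172 174 176]
```

View pics/scene3.png

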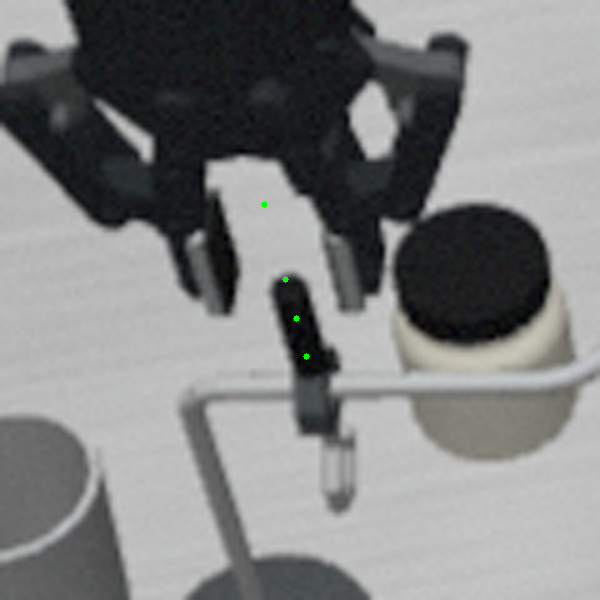

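View pics/side3.png

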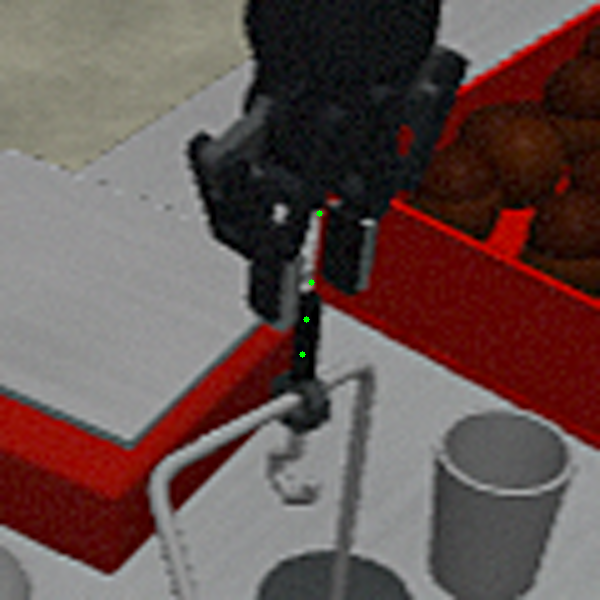

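Run:
```python
from h import *
from cell import bot
s=bot.sense();print(s["tcp_pos"],s["time"],s["finger_gap"])
im=bot.read_camera("wrist");cv2.imwrite("pics/w4r.png",im)
cv2.imwrite("pics/w4z.png",cv2.resize(im[250:430,210:430],None,fx=3.5,fy=3.3333,interpolation=cv2.INTER_CUBIC))
s=bot.sense();print(s["tcp_pos"],s["time"],s["finger_gap"],s["contact_force"])
```

```text
[ 0.6022995  -0.18275303  0.18036637] 4.1 0.0338744996255102
[ 0.60212933 -0.18273305  0.18002762] 4.15 0.034336636781335826 [0.81837513 0.36994577 0.29783566]
```

View pics/w4z.png

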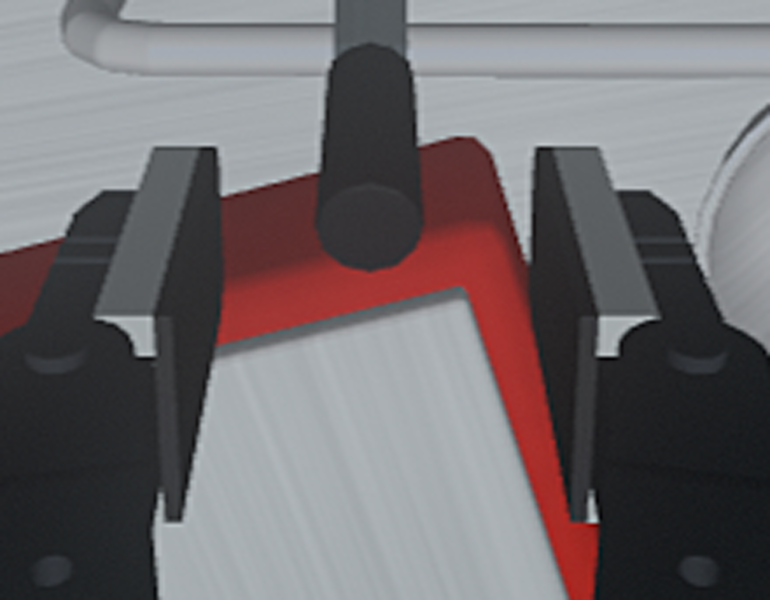

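Call:
{"api": "carry_out", "payload": {"motion": [{"dx": 0, "dy": 0, "dz": 0, "ax": 0, "ay": 0, "az": 0, "jaw": 0.2}, {"dx": 0, "dy": 0, "dz": 0, "ax": 0, "ay": 0, "az": 0, "jaw": 0.2}, {"dx": 0, "dy": 0, "dz": 0, "ax": 0, "ay": 0, "az": 0, "jaw": 0.2}, {"dx": 0, "dy": 0, "dz": 0, "ax": 0, "ay": 0, "az": 0, "jaw": 0.2}]}}

```text
time: 4.48
tcp_pos: [0.6017, -0.1827, 0.179]
ee_rot: [-0.704, 0.704, -0.067, 0.067]
contact_force: [-0.5, -0.5, -0.7]
finger_gap: 0.0169
```

```bash
python3 - <<'E'
from h import *
from cell import bot
s=bot.sense();r=rq(s["ee_rot"]);print(s["tcp_pos"],s["time"],s["finger_gap"])
for c in("scene","side","wrist"):
    m=bot.camera_model(c);im=bot.read_camera(c)
    u=proj(m,s["tcp_pos"])[0]
    x0,y0=(u-[40,60]).astype(int)
    h=80
    if c=="wrist": x0,y0,h=210,230,200
    k=560/h
    im=cv2.resize(im[y0:y0+h,x0:x0+h],None,fx=k,fy=k,interpolation=cv2.INTER_CUBIC)
    for y in(0,-.01,-.02,-.03,-.04):
        v=(proj(m,s["tcp_pos"]+r.apply([0,y,0]))[0]-[x0,y0]+.5)*k
        cv2.circle(im,tuple(v.astype(int)),3,(0,255,0),-1)
    cv2.imwrite(f"pics/{c}5.png",im)
E
python3 -c "
import cv2;cv2.imwrite('pics/c5.png',cv2.resize(cv2.hconcat([cv2.imread('pics/scene5.png'),cv2.imread('pics/side5.png')]),(800,400)))"
```

```text
[ 0.60173017 -0.18268764  0.17899618] 4.4833 0.016913793840390972
```

View pics/c5.png

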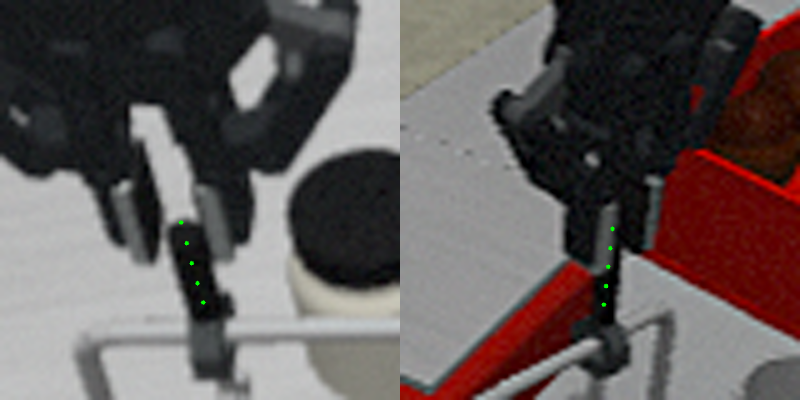

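View pics/wrist5.png

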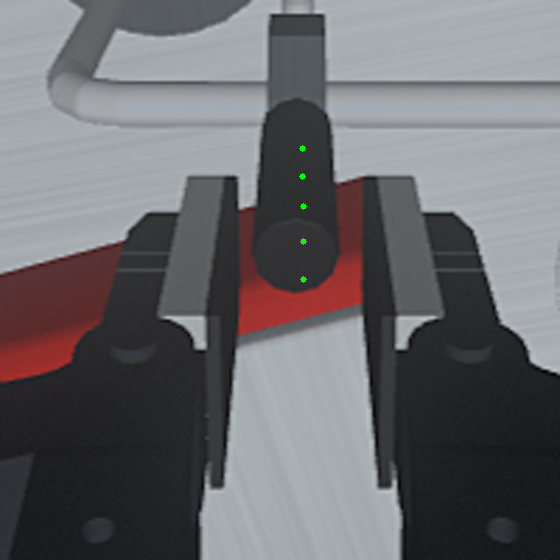

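Both external views and the wrist view agree that at this opening the fingertips are about 20–25 mm behind the nominal TCP, around z 0.20. The pads would only catch the top of the stem. I'll lower 14 mm, which is safe under either reading, and check again.

Call:
{"api": "carry_out", "payload": {"motion": [{"dx": 0, "dy": 0.007, "dz": 0, "ax": 0, "ay": 0, "az": 0, "jaw": 0.2}, {"dx": 0, "dy": 0.007, "dz": 0, "ax": 0, "ay": 0, "az": 0, "jaw": 0.2}, {"dx": 0, "dy": 0, "dz": 0, "ax": 0, "ay": 0, "az": 0, "jaw": 0.2}, {"dx": 0, "dy": 0, "dz": 0, "ax": 0, "ay": 0, "az": 0, "jaw": 0.2}, {"dx": 0, "dy": 0, "dz": 0, "ax": 0, "ay": 0, "az": 0, "jaw": 0.2}]}}

```text
time: 5.05
tcp_pos: [0.6018, -0.1827, 0.1648]
ee_rot: [-0.704, 0.704, -0.067, 0.067]
contact_force: [-0.2, 0.0, -0.3]
finger_gap: 0.0171
```

```bash
cat > look3.py <<'E'
from h import *
from cell import bot
import sys
n=sys.argv[1]
s=bot.sense();r=rq(s["ee_rot"]);print(s["tcp_pos"],s["time"],s["finger_gap"],s["contact_force"].round(1),s["moment"].round(2))
ims=[]
for c in("scene","side"):
    m=bot.camera_model(c);im=bot.read_camera(c)
    u=proj(m,s["tcp_pos"])[0]
    x0,y0=(u-[30,45]).astype(int)
    h=60
    k=400/h
    im=cv2.resize(im[y0:y0+h,x0:x0+h],None,fx=k,fy=k,interpolation=cv2.INTER_CUBIC)
    for y in(0,-.01,-.02,-.03,-.04):
        v=(proj(m,s["tcp_pos"]+r.apply([0,y,0]))[0]-[x0,y0]+.5)*k
        cv2.circle(im,tuple(v.astype(int)),2,(0,255,0),-1)
    ims.append(im)
cv2.imwrite(f"pics/{n}.png",cv2.hconcat(ims))
E
python3 look3.py c6
```

```text
[ 0.60175403 -0.18271785  0.1647766 ] 5.05 0.017138140595360413 [-0.2  0.  -0.3] [-0.02 -0.04  0.02]
```

View pics/c6.png

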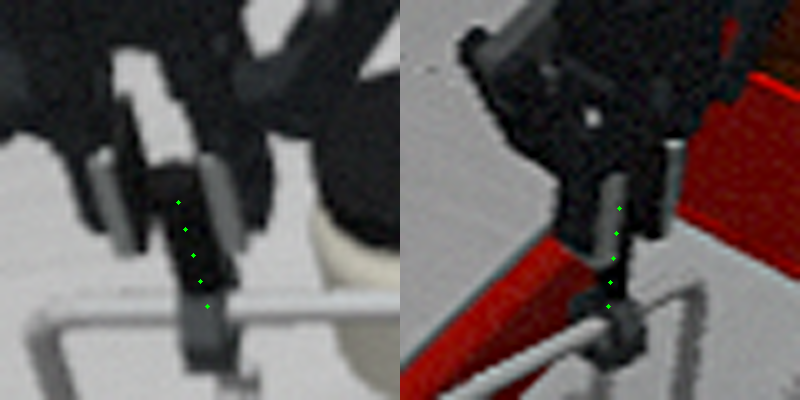

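Call:
{"api": "carry_out", "payload": {"motion": [{"dx": 0, "dy": 0, "dz": 0, "ax": 0, "ay": 0, "az": 0, "jaw": 0}, {"dx": 0, "dy": 0, "dz": 0, "ax": 0, "ay": 0, "az": 0, "jaw": 0}, {"dx": 0, "dy": 0, "dz": 0, "ax": 0, "ay": 0, "az": 0, "jaw": 0}, {"dx": 0, "dy": 0, "dz": 0, "ax": 0, "ay": 0, "az": 0, "jaw": 0}], "squeeze": 30}}

```text
time: 5.48
tcp_pos: [0.602, -0.1828, 0.1654]
ee_rot: [-0.704, 0.704, -0.066, 0.067]
contact_force: [0.6, -1.1, 0.0]
finger_gap: 0.0103
```

Call:
{"api": "carry_out", "payload": {"motion": [{"dx": 0, "dy": -0.0011, "dz": 0, "ax": 0, "ay": 0, "az": 0, "jaw": 0}, {"dx": 0, "dy": -0.0011, "dz": 0, "ax": 0, "ay": 0, "az": 0, "jaw": 0}, {"dx": 0, "dy": 0, "dz": 0, "ax": 0, "ay": 0, "az": 0, "jaw": 0}, {"dx": 0, "dy": 0, "dz": 0, "ax": 0, "ay": 0, "az": 0, "jaw": 0}]}}

```text
time: 5.82
tcp_pos: [0.6016, -0.1825, 0.167]
ee_rot: [0.704, -0.704, 0.067, -0.067]
contact_force: [-0.5, -0.6, -0.3]
finger_gap: 0.0107
```

```bash
python3 look3.py c7
python3 - <<'E'
from h import *
from cell import bot
im=bot.read_camera("wrist");cv2.imwrite("pics/w7.png",cv2.resize(im[190:390,210:430],None,fx=3,fy=3,interpolation=cv2.INTER_CUBIC))
s=bot.sense();print(s["tcp_pos"],s["contact_force"],s["moment"])
E
```

```text
[ 0.60159716 -0.18253273  0.16697063] 5.8167 0.01069581629472484 [-0.5 -0.6 -0.3] [-0.    0.03 -0.02]
[ 0.60164506 -0.18262603  0.16701184] [ 0.0982502   0.53269715 -1.30931509] [-0.00782665 -0.01598914  0.00386665]
```

View pics/c7.png

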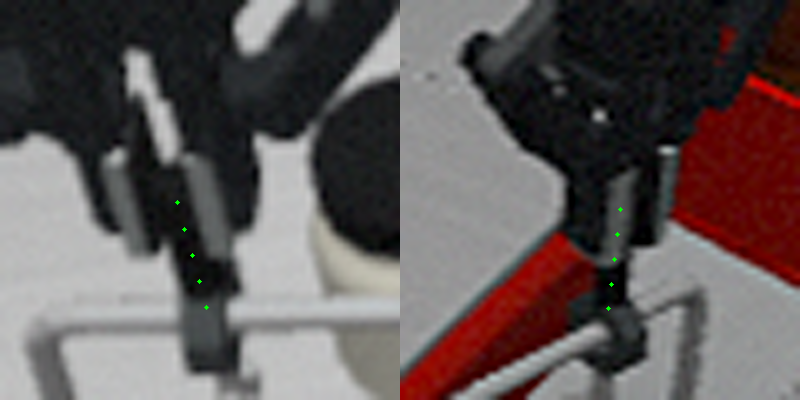

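View pics/w7.png

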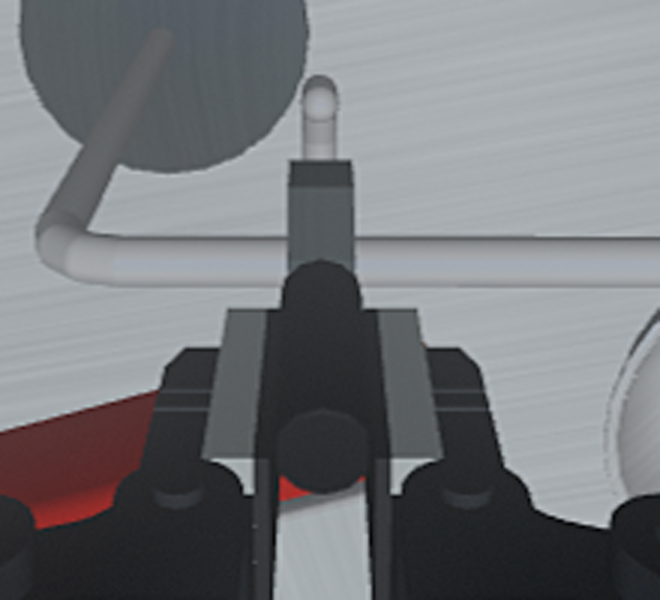

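Call:
{"api": "carry_out", "payload": {"motion": [{"dx": 0, "dy": 0, "dz": 0.003, "ax": 0, "ay": 0, "az": 0, "jaw": 0}, {"dx": 0, "dy": 0, "dz": 0.005, "ax": 0, "ay": 0, "az": 0, "jaw": 0}, {"dx": 0, "dy": 0, "dz": 0.005, "ax": 0, "ay": 0, "az": 0, "jaw": 0}, {"dx": 0, "dy": 0, "dz": 0.005, "ax": 0, "ay": 0, "az": 0, "jaw": 0}, {"dx": 0, "dy": 0, "dz": 0.005, "ax": 0, "ay": 0, "az": 0, "jaw": 0}, {"dx": 0, "dy": 0, "dz": 0.005, "ax": 0, "ay": 0, "az": 0, "jaw": 0}]}}

```text
time: 6.47
tcp_pos: [0.6071, -0.1545, 0.1672]
ee_rot: [0.704, -0.704, 0.067, -0.067]
contact_force: [-0.9, -0.4, -2.2]
finger_gap: 0.0108
```

```bash
cat > st.py <<'E'
from h import *
from cell import bot
s=bot.sense();q=Q;d=s["tcp_pos"][:2]-q[:2];c,si=np.cos(q[2]),np.sin(q[2]);r=rq(s["ee_rot"])
print("t",round(s["time"],2),"rail",(np.array([c*d[0]+si*d[1],-si*d[0]+c*d[1]])*1000).round(1),"z",s["tcp_pos"][2].round(4),"gap",s["finger_gap"].round(4),"F tool",r.inv().apply(s["contact_force"]).round(1),"M",r.inv().apply(s["moment"]).round(2))
zz=r.apply([0,0,1]);print("head rel rail",np.degrees(np.arctan2(zz[1],zz[0])-q[2]).round(2))
E
python3 st.py
```

```text
Traceback (most recent call last):
  File "st.py", line 4, in <module>
    print("t",round(s["time"],2),"rail",(np.array([c*d[0]+si*d[1],-si*d[0]+c*d[1]])*1000).round(1),"z",s["tcp_pos"][2].round(4),"gap",s["finger_gap"].round(4),"F tool",r.inv().apply(s["contact_force"]).round(1),"M",r.inv().apply(s["moment"]).round(2))
                                                                                                                                      ^^^^^^^^^^^^^^^^^^^^^
AttributeError: 'float' object has no attribute 'round'
```

```bash
sed -i 's/s\["finger_gap"\].round(4)/round(s["finger_gap"],4)/' st.py; python3 st.py
```

```text
t 6.47 rail [-94.9 -50.1] z 0.1672 gap 0.0108 F tool [-0.8  2.2 -0.6] M [-0.04 -0.06  0.04]
head rel rail 0.01
```

Call:
{"api": "carry_out", "payload": {"motion": [{"dx": 0.001, "dy": 0, "dz": 0, "ax": 0, "ay": 0, "az": 0, "jaw": 0}, {"dx": 0.001, "dy": 0, "dz": 0, "ax": 0, "ay": 0, "az": 0, "jaw": 0}, {"dx": 0, "dy": 0, "dz": 0, "ax": 0, "ay": 0, "az": 0, "jaw": 0}, {"dx": 0, "dy": 0, "dz": 0, "ax": 0, "ay": 0, "az": 0, "jaw": 0}]}}

```text
time: 6.8
tcp_pos: [0.609, -0.1557, 0.1672]
ee_rot: [-0.704, 0.704, -0.067, 0.067]
contact_force: [-0.3, 0.2, -1.2]
finger_gap: 0.0107
```

```bash
python3 st.py
```

```text
t 6.8 rail [-95.8 -52.1] z 0.1672 gap 0.0107 F tool [-0.3  1.2  0.1] M [-0.01  0.02  0.  ]
head rel rail -0.02
```

Call:
{"api": "carry_out", "payload": {"motion": [{"dx": -0.002, "dy": 0, "dz": 0, "ax": 0, "ay": 0, "az": 0, "jaw": 0}, {"dx": -0.002, "dy": 0, "dz": 0, "ax": 0, "ay": 0, "az": 0, "jaw": 0}, {"dx": 0, "dy": 0, "dz": 0, "ax": 0, "ay": 0, "az": 0, "jaw": 0}, {"dx": 0, "dy": 0, "dz": 0, "ax": 0, "ay": 0, "az": 0, "jaw": 0}]}}

```text
time: 7.13
tcp_pos: [0.605, -0.1549, 0.1673]
ee_rot: [-0.704, 0.704, -0.067, 0.067]
contact_force: [0.6, 0.6, -1.8]
finger_gap: 0.0103
```

```bash
python3 st.py
```

```text
t 7.13 rail [-95.8 -48. ] z 0.1673 gap 0.0103 F tool [0.4 1.8 0.7] M [-0.05 -0.01 -0.13]
head rel rail -0.02
```

Call:
{"api": "carry_out", "payload": {"motion": [{"dx": 0.002, "dy": 0, "dz": 0.002, "ax": 0, "ay": 0, "az": 0, "jaw": 0}, {"dx": 0, "dy": 0, "dz": 0.005, "ax": 0, "ay": 0, "az": 0, "jaw": 0}, {"dx": 0, "dy": 0, "dz": 0.0055, "ax": 0, "ay": 0, "az": 0, "jaw": 0}, {"dx": 0, "dy": 0, "dz": 0.0055, "ax": 0, "ay": 0, "az": 0, "jaw": 0}, {"dx": 0, "dy": 0, "dz": 0.0055, "ax": 0, "ay": 0, "az": 0, "jaw": 0}, {"dx": 0, "dy": 0, "dz": 0.0055, "ax": 0, "ay": 0, "az": 0, "jaw": 0}, {"dx": 0, "dy": 0, "dz": 0.005, "ax": 0, "ay": 0, "az": 0, "jaw": 0}, {"dx": 0, "dy": 0, "dz": 0.004, "ax": 0, "ay": 0, "az": 0, "jaw": 0}, {"dx": -0.00016, "dy": 0, "dz": 0.00313, "ax": 0, "ay": -6, "az": 0, "jaw": 0}, {"dx": -0.00016, "dy": 0, "dz": 0.00313, "ax": 0, "ay": -6, "az": 0, "jaw": 0}]}}

```text
time: 7.97
tcp_pos: [0.6148, -0.1111, 0.1672]
ee_rot: [-0.707, 0.707, 0.009, -0.009]
contact_force: [-0.0, 0.0, -1.6]
finger_gap: 0.0104
```

```bash
python3 st.py
```

```text
t 7.97 rail [-50.9 -49.4] z 0.1672 gap 0.0104 F tool [-0.   1.6  0. ] M [-0.01  0.02 -0.02]
head rel rail 12.29
```

Call:
{"api": "carry_out", "payload": {"motion": [{"dx": -0.00016, "dy": 0, "dz": 0.00313, "ax": 0, "ay": -6, "az": 0, "jaw": 0}, {"dx": -0.00016, "dy": 0, "dz": 0.00313, "ax": 0, "ay": -6, "az": 0, "jaw": 0}, {"dx": -0.00016, "dy": 0, "dz": 0.00313, "ax": 0, "ay": -6, "az": 0, "jaw": 0}, {"dx": -0.00016, "dy": 0, "dz": 0.00313, "ax": 0, "ay": -6, "az": 0, "jaw": 0}]}}

```text
time: 8.3
tcp_pos: [0.6119, -0.0991, 0.1672]
ee_rot: [-0.69, 0.69, 0.156, -0.156]
contact_force: [0.1, 0.1, -1.7]
finger_gap: 0.0106
```

```bash
python3 st.py
```

```text
t 8.3 rail [-39.7 -44.4] z 0.1672 gap 0.0106 F tool [0.2 1.7 0.1] M [0.04 0.01 0.02]
head rel rail 36.29
```

Call:
{"api": "carry_out", "payload": {"motion": [{"dx": -0.00016, "dy": 0, "dz": 0.00313, "ax": 0, "ay": -6, "az": 0, "jaw": 0}, {"dx": -0.00016, "dy": 0, "dz": 0.00313, "ax": 0, "ay": -6, "az": 0, "jaw": 0}, {"dx": -0.00016, "dy": 0, "dz": 0.00313, "ax": 0, "ay": -6, "az": 0, "jaw": 0}, {"dx": -0.00016, "dy": 0, "dz": 0.00313, "ax": 0, "ay": -6, "az": 0, "jaw": 0}, {"dx": 0, "dy": 0, "dz": 0.003, "ax": 0, "ay": 0, "az": 0, "jaw": 0}]}}

```text
time: 8.72
tcp_pos: [0.6027, -0.0871, 0.1674]
ee_rot: [-0.643, 0.643, 0.295, -0.294]
contact_force: [0.7, 0.2, -1.1]
finger_gap: 0.0103
```

```bash
python3 st.py
```

```text
t 8.72 rail [-29.6 -33. ] z 0.1674 gap 0.0103 F tool [ 0.6  1.1 -0.4] M [-0.2  -0.01 -0.35]
head rel rail 60.1
```

Call:
{"api": "carry_out", "payload": {"motion": [{"dx": -0.0005, "dy": 0, "dz": 0.003, "ax": 0, "ay": 0, "az": 0, "jaw": 0}, {"dx": 0, "dy": 0, "dz": 0.004, "ax": 0, "ay": 0, "az": 0, "jaw": 0}, {"dx": 0, "dy": 0, "dz": 0.004, "ax": 0, "ay": 0, "az": 0, "jaw": 0}, {"dx": 0, "dy": 0, "dz": 0, "ax": 0, "ay": 0, "az": 0, "jaw": 0}]}}

```text
time: 9.05
tcp_pos: [0.5932, -0.0799, 0.1675]
ee_rot: [0.643, -0.643, -0.294, 0.294]
contact_force: [1.2, 1.0, -1.8]
finger_gap: 0.0107
```

```bash
python3 st.py
```

```text
t 9.05 rail [-24.4 -22.4] z 0.1675 gap 0.0107 F tool [ 1.6  1.8 -0.2] M [ 0.18  0.05 -0.87]
head rel rail 59.96
```

Call:
{"api": "carry_out", "payload": {"motion": [{"dx": 0.001, "dy": 0, "dz": 0, "ax": 0, "ay": 0, "az": 0, "jaw": 0}, {"dx": 0.001, "dy": 0, "dz": 0, "ax": 0, "ay": 0, "az": 0, "jaw": 0}, {"dx": 0, "dy": 0, "dz": 0, "ax": 0, "ay": 0, "az": 0, "jaw": 0}]}}

```text
time: 9.3
tcp_pos: [0.5943, -0.0794, 0.1669]
ee_rot: [0.643, -0.643, -0.294, 0.295]
contact_force: [0.8, 0.4, -1.6]
finger_gap: 0.0103
```

```bash
python3 st.py
```

```text
t 9.3 rail [-23.7 -23.3] z 0.1669 gap 0.0103 F tool [ 0.9  1.6 -0.4] M [ 0.04 -0.05 -0.24]
head rel rail 59.97
```

Call:
{"api": "carry_out", "payload": {"motion": [{"dx": 0.001, "dy": 0, "dz": 0, "ax": 0, "ay": 0, "az": 0, "jaw": 0}, {"dx": 0.001, "dy": 0, "dz": 0, "ax": 0, "ay": 0, "az": 0, "jaw": 0}, {"dx": 0, "dy": 0, "dz": 0, "ax": 0, "ay": 0, "az": 0, "jaw": 0}]}}

```text
time: 9.55
tcp_pos: [0.5958, -0.078, 0.1669]
ee_rot: [0.643, -0.643, -0.294, 0.294]
contact_force: [0.1, -0.5, -1.6]
finger_gap: 0.0108
```

```bash
python3 st.py
```

```text
t 9.55 rail [-21.9 -24.6] z 0.1669 gap 0.0108 F tool [-0.3  1.6 -0.4] M [ 0.02 -0.04 -0.05]
head rel rail 59.97
```

Call:
{"api": "carry_out", "payload": {"motion": [{"dx": 0.0004, "dy": 0, "dz": 0.003, "ax": 0, "ay": 0, "az": 0, "jaw": 0}, {"dx": 0, "dy": 0, "dz": 0.005, "ax": 0, "ay": 0, "az": 0, "jaw": 0}, {"dx": 0, "dy": 0, "dz": 0.005, "ax": 0, "ay": 0, "az": 0, "jaw": 0}, {"dx": 0, "dy": 0, "dz": 0.005, "ax": 0, "ay": 0, "az": 0, "jaw": 0}, {"dx": 0, "dy": 0, "dz": 0.005, "ax": 0, "ay": 0, "az": 0, "jaw": 0}, {"dx": 0, "dy": 0, "dz": 0.005, "ax": 0, "ay": 0, "az": 0, "jaw": 0}]}}

```text
time: 10.05
tcp_pos: [0.5746, -0.0587, 0.1673]
ee_rot: [0.643, -0.643, -0.294, 0.294]
contact_force: [0.7, -0.2, 0.0]
finger_gap: 0.0108
```

```bash
python3 st.py
```

```text
t 10.05 rail [-7.  -0.1] z 0.1673 gap 0.0108 F tool [ 0.3 -0.  -0.7] M [-0.03 -0.01  0.04]
head rel rail 60.0
```

Call:
{"api": "carry_out", "payload": {"motion": [{"dx": 0, "dy": 0, "dz": 0.005, "ax": 0, "ay": 0, "az": 0, "jaw": 0}, {"dx": 0, "dy": 0, "dz": 0.005, "ax": 0, "ay": 0, "az": 0, "jaw": 0}, {"dx": 0, "dy": 0, "dz": 0.005, "ax": 0, "ay": 0, "az": 0, "jaw": 0}, {"dx": 0, "dy": 0, "dz": 0.005, "ax": 0, "ay": 0, "az": 0, "jaw": 0}, {"dx": 0, "dy": 0, "dz": 0.005, "ax": 0, "ay": 0, "az": 0, "jaw": 0}, {"dx": 0, "dy": 0, "dz": 0.003, "ax": 0, "ay": 0, "az": 0, "jaw": 0}, {"dx": 0, "dy": 0, "dz": 0, "ax": 0, "ay": 0, "az": 0, "jaw": 0}]}}

```text
time: 10.63
tcp_pos: [0.5535, -0.0404, 0.1673]
ee_rot: [0.643, -0.643, -0.294, 0.294]
contact_force: [-0.7, -0.2, -1.2]
finger_gap: 0.0104
```

```bash
python3 st.py
```

```text
t 10.63 rail [ 7.  24.1] z 0.1673 gap 0.0104 F tool [-0.7  1.2  0.4] M [ 0.05 -0.02 -0.04]
head rel rail 60.02
```

Call:
{"api": "carry_out", "payload": {"motion": [{"dx": 0.001, "dy": 0, "dz": 0, "ax": 0, "ay": 0, "az": 0, "jaw": 0}, {"dx": 0.0008, "dy": 0, "dz": 0, "ax": 0, "ay": 0, "az": 0, "jaw": 0}, {"dx": 0, "dy": 0, "dz": 0, "ax": 0, "ay": 0, "az": 0, "jaw": 0}]}}

```text
time: 10.88
tcp_pos: [0.5554, -0.0395, 0.1672]
ee_rot: [-0.643, 0.643, 0.294, -0.294]
contact_force: [0.3, -0.1, -0.9]
finger_gap: 0.0105
```

```bash
python3 st.py
```

```text
t 10.88 rail [ 8.3 22.3] z 0.1672 gap 0.0105 F tool [ 0.1  0.9 -0.3] M [ 0.03 -0.03 -0.04]
head rel rail 59.98
```

Call:
{"api": "carry_out", "payload": {"motion": [{"dx": -0.0018, "dy": 0, "dz": 0, "ax": 0, "ay": 0, "az": 0, "jaw": 0}, {"dx": -0.0018, "dy": 0, "dz": 0, "ax": 0, "ay": 0, "az": 0, "jaw": 0}, {"dx": 0, "dy": 0, "dz": 0, "ax": 0, "ay": 0, "az": 0, "jaw": 0}]}}

```text
time: 11.13
tcp_pos: [0.5525, -0.0425, 0.1671]
ee_rot: [0.643, -0.643, -0.294, 0.294]
contact_force: [-0.8, 0.9, -1.8]
finger_gap: 0.0107
```

```bash
python3 st.py
```

```text
t 11.13 rail [ 4.7 24.6] z 0.1671 gap 0.0107 F tool [0.2 1.8 1.2] M [-0.02 -0.08 -0.01]
head rel rail 59.96
```

Call:
{"api": "carry_out", "payload": {"motion": [{"dx": 0.0021, "dy": 0, "dz": 0.002, "ax": 0, "ay": 0, "az": 0, "jaw": 0}, {"dx": 0, "dy": 0, "dz": 0.004, "ax": 0, "ay": 0, "az": 0, "jaw": 0}, {"dx": 0, "dy": 0, "dz": 0.004, "ax": 0, "ay": 0, "az": 0, "jaw": 0}, {"dx": 0, "dy": 0, "dz": 0.0032, "ax": 0, "ay": 0, "az": 0, "jaw": 0}, {"dx": 0.00016, "dy": 0, "dz": 0.00313, "ax": 0, "ay": 6, "az": 0, "jaw": 0}, {"dx": 0.00016, "dy": 0, "dz": 0.00313, "ax": 0, "ay": 6, "az": 0, "jaw": 0}, {"dx": 0.00016, "dy": 0, "dz": 0.00313, "ax": 0, "ay": 6, "az": 0, "jaw": 0}, {"dx": 0.00016, "dy": 0, "dz": 0.00313, "ax": 0, "ay": 6, "az": 0, "jaw": 0}]}}

```text
time: 11.8
tcp_pos: [0.5362, -0.0217, 0.1673]
ee_rot: [0.69, -0.69, -0.152, 0.152]
contact_force: [-0.3, 0.2, -1.5]
finger_gap: 0.0103
```

```bash
python3 st.py
```

```text
t 11.8 rail [22.1 44.5] z 0.1673 gap 0.0103 F tool [-0.2  1.5  0.3] M [ 0.02  0.04 -0.07]
head rel rail 35.71
```

Call:
{"api": "carry_out", "payload": {"motion": [{"dx": 0.00016, "dy": 0, "dz": 0.00313, "ax": 0, "ay": 6, "az": 0, "jaw": 0}, {"dx": 0.00016, "dy": 0, "dz": 0.00313, "ax": 0, "ay": 6, "az": 0, "jaw": 0}, {"dx": 0.00016, "dy": 0, "dz": 0.00313, "ax": 0, "ay": 6, "az": 0, "jaw": 0}]}}

```text
time: 12.05
tcp_pos: [0.5336, -0.0127, 0.1673]
ee_rot: [0.706, -0.706, -0.043, 0.042]
contact_force: [0.2, -0.0, -0.2]
finger_gap: 0.0106
```

```bash
python3 st.py
```

```text
t 12.05 rail [30.5 48.8] z 0.1673 gap 0.0106 F tool [ 0.2  0.2 -0.1] M [ 0.   -0.03  0.01]
head rel rail 17.71
```

Call:
{"api": "carry_out", "payload": {"motion": [{"dx": 0.00016, "dy": 0, "dz": 0.00313, "ax": 0, "ay": 6, "az": 0, "jaw": 0}, {"dx": 0.00016, "dy": 0, "dz": 0.00313, "ax": 0, "ay": 6, "az": 0, "jaw": 0}, {"dx": 0.00016, "dy": 0, "dz": 0.00313, "ax": 0, "ay": 6, "az": 0, "jaw": 0}, {"dx": 0, "dy": 0, "dz": 0.003, "ax": 0, "ay": 0, "az": 0, "jaw": 0}, {"dx": 0, "dy": 0, "dz": 0, "ax": 0, "ay": 0, "az": 0, "jaw": 0}]}}

```text
time: 12.47
tcp_pos: [0.5348, -0.0002, 0.1673]
ee_rot: [0.704, -0.704, 0.065, -0.066]
contact_force: [-0.5, 0.7, -1.5]
finger_gap: 0.0107
```

```bash
python3 st.py
```

```text
t 12.47 rail [43.  49.9] z 0.1673 gap 0.0107 F tool [-0.7  1.5  0.5] M [ 0.05 -0.02  0.02]
head rel rail 0.18
```

Call:
{"api": "carry_out", "payload": {"motion": [{"dx": 0, "dy": 0, "dz": 0.004, "ax": 0, "ay": 0, "az": 0, "jaw": 0}, {"dx": 0, "dy": 0, "dz": 0.006, "ax": 0, "ay": 0, "az": 0, "jaw": 0}, {"dx": 0, "dy": 0, "dz": 0.006, "ax": 0, "ay": 0, "az": 0, "jaw": 0}, {"dx": 0, "dy": 0, "dz": 0.006, "ax": 0, "ay": 0, "az": 0, "jaw": 0}, {"dx": 0, "dy": 0, "dz": 0.006, "ax": 0, "ay": 0, "az": 0, "jaw": 0}, {"dx": 0, "dy": 0, "dz": 0.006, "ax": 0, "ay": 0, "az": 0, "jaw": 0}, {"dx": 0, "dy": 0, "dz": 0.006, "ax": 0, "ay": 0, "az": 0, "jaw": 0}, {"dx": 0, "dy": 0, "dz": 0.006, "ax": 0, "ay": 0, "az": 0, "jaw": 0}, {"dx": 0, "dy": 0, "dz": 0.006, "ax": 0, "ay": 0, "az": 0, "jaw": 0}, {"dx": 0, "dy": 0, "dz": 0.003, "ax": 0, "ay": 0, "az": 0, "jaw": 0}, {"dx": 0, "dy": 0, "dz": 0, "ax": 0, "ay": 0, "az": 0, "jaw": 0}, {"dx": 0, "dy": 0, "dz": 0, "ax": 0, "ay": 0, "az": 0, "jaw": 0}]}}

```text
time: 13.47
tcp_pos: [0.5451, 0.0534, 0.1672]
ee_rot: [-0.704, 0.704, -0.067, 0.067]
contact_force: [-0.3, 0.1, -1.4]
finger_gap: 0.0105
```

```bash
python3 st.py
python3 - <<'E'
from h import *
from cell import bot
im=bot.read_camera("wrist");cv2.imwrite("pics/w8.png",im)
E
```

```text
t 13.47 rail [97.6 49.9] z 0.1672 gap 0.0105 F tool [-0.3  1.4  0.1] M [-0.02  0.04  0.01]
head rel rail 0.01
```

View pics/w8.png

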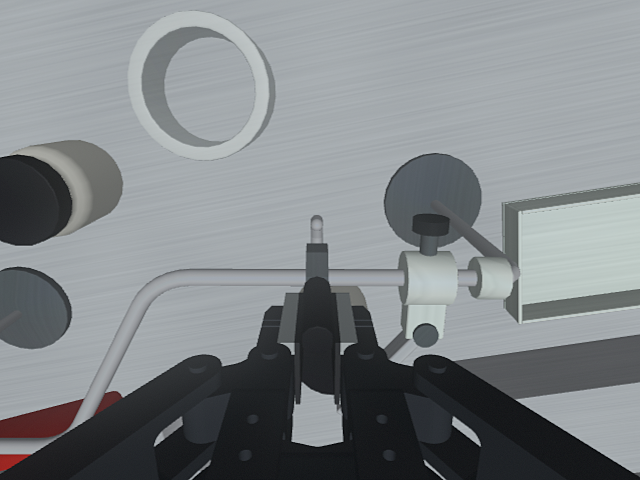

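Call:
{"api": "carry_out", "payload": {"motion": [{"dx": 0, "dy": 0, "dz": 0.004, "ax": 0, "ay": 0, "az": 0, "jaw": 0}, {"dx": 0, "dy": 0, "dz": 0.005, "ax": 0, "ay": 0, "az": 0, "jaw": 0}, {"dx": 0, "dy": 0, "dz": 0.005, "ax": 0, "ay": 0, "az": 0, "jaw": 0}, {"dx": 0, "dy": 0, "dz": 0.005, "ax": 0, "ay": 0, "az": 0, "jaw": 0}, {"dx": 0, "dy": 0, "dz": 0.005, "ax": 0, "ay": 0, "az": 0, "jaw": 0}, {"dx": 0, "dy": 0, "dz": 0.004, "ax": 0, "ay": 0, "az": 0, "jaw": 0}, {"dx": 0, "dy": 0, "dz": 0.002, "ax": 0, "ay": 0, "az": 0, "jaw": 0}, {"dx": 0, "dy": 0, "dz": 0.001, "ax": 0, "ay": 0, "az": 0, "jaw": 0}, {"dx": 0, "dy": 0, "dz": 0, "ax": 0, "ay": 0, "az": 0, "jaw": 0}, {"dx": 0, "dy": 0, "dz": 0, "ax": 0, "ay": 0, "az": 0, "jaw": 0}]}}

```text
time: 14.35
tcp_pos: [0.5509, 0.0837, 0.1672]
ee_rot: [-0.704, 0.704, -0.067, 0.067]
contact_force: [0.3, -0.0, -1.5]
finger_gap: 0.0103
```

```bash
python3 st.py
python3 - <<'E'
from h import *
from cell import bot
im=bot.read_camera("wrist");cv2.imwrite("pics/w9.png",cv2.resize(im[200:400,260:500],None,fx=3,fy=3))
E
```

```text
t 14.35 rail [128.4  49.8] z 0.1672 gap 0.0103 F tool [0.3 1.5 0. ] M [ 0.   -0.04  0.  ]
head rel rail -0.01
```

View pics/w9.png

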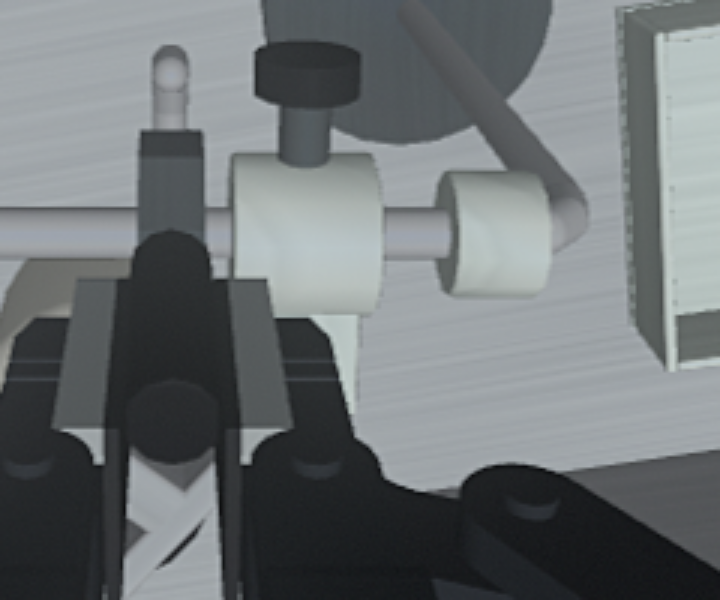

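Call:
{"api": "carry_out", "payload": {"motion": [{"dx": 0, "dy": 0, "dz": 0.001, "ax": 0, "ay": 0, "az": 0, "jaw": 0}, {"dx": 0, "dy": 0, "dz": 0.001, "ax": 0, "ay": 0, "az": 0, "jaw": 0}, {"dx": 0, "dy": 0, "dz": 0.001, "ax": 0, "ay": 0, "az": 0, "jaw": 0}, {"dx": 0, "dy": 0, "dz": 0, "ax": 0, "ay": 0, "az": 0, "jaw": 0}]}}

```text
time: 14.73
tcp_pos: [0.5517, 0.0868, 0.1673]
ee_rot: [0.704, -0.704, 0.067, -0.067]
contact_force: [0.5, -0.6, -1.8]
finger_gap: 0.0106
```

Call:
{"api": "carry_out", "payload": {"motion": [{"dx": 0, "dy": 0, "dz": 0.0005, "ax": 0, "ay": 0, "az": 0, "jaw": 0}, {"dx": 0, "dy": 0, "dz": 0.0005, "ax": 0, "ay": 0, "az": 0, "jaw": 0}]}}

```text
time: 14.9
tcp_pos: [0.5516, 0.0873, 0.1672]
ee_rot: [-0.704, 0.704, -0.067, 0.067]
contact_force: [-0.5, -3.0, -1.1]
finger_gap: 0.0107
```

Call:
{"api": "carry_out", "payload": {"motion": [{"dx": 0, "dy": 0, "dz": 0.0005, "ax": 0, "ay": 0, "az": 0, "jaw": 0}, {"dx": 0, "dy": 0, "dz": 0, "ax": 0, "ay": 0, "az": 0, "jaw": 0}]}}

```text
time: 15.07
tcp_pos: [0.5516, 0.0875, 0.1672]
ee_rot: [-0.704, 0.704, -0.067, 0.066]
contact_force: [0.4, -3.4, -0.8]
finger_gap: 0.0108
```

```bash
python3 st.py
```

```text
t 15.07 rail [132.3  49.9] z 0.1672 gap 0.0108 F tool [ 1.   0.8 -3.2] M [-0.85  0.03 -0.11]
head rel rail -0.01
```

Call:
{"api": "carry_out", "payload": {"motion": [{"dx": 0, "dy": 0, "dz": 0.0005, "ax": 0, "ay": 0, "az": 0, "jaw": 0}, {"dx": 0, "dy": 0, "dz": 0, "ax": 0, "ay": 0, "az": 0, "jaw": 0}]}}

```text
time: 15.23
tcp_pos: [0.5516, 0.0878, 0.1672]
ee_rot: [-0.703, 0.704, -0.067, 0.066]
contact_force: [-0.9, -4.8, -0.6]
finger_gap: 0.0106
```

Call:
{"api": "carry_out", "payload": {"motion": [{"dx": 0, "dy": 0, "dz": 0.0005, "ax": 0, "ay": 0, "az": 0, "jaw": 0}, {"dx": 0, "dy": 0, "dz": 0, "ax": 0, "ay": 0, "az": 0, "jaw": 0}]}}

```text
time: 15.4
tcp_pos: [0.5516, 0.0881, 0.1672]
ee_rot: [-0.703, 0.705, -0.067, 0.066]
contact_force: [-0.1, -5.7, -0.5]
finger_gap: 0.0109
```

```bash
python3 st.py
```

```text
t 15.4 rail [132.9  50. ] z 0.1672 gap 0.0109 F tool [ 1.   0.5 -5.6] M [-1.73  0.06 -0.19]
head rel rail -0.02
```

Call:
{"api": "carry_out", "payload": {"motion": [{"dx": 0, "dy": 0, "dz": 0.0005, "ax": 0, "ay": 0, "az": 0, "jaw": 0}, {"dx": 0, "dy": 0, "dz": 0.0005, "ax": 0, "ay": 0, "az": 0, "jaw": 0}, {"dx": 0, "dy": 0, "dz": 0, "ax": 0, "ay": 0, "az": 0, "jaw": 0}]}}

```text
time: 15.65
tcp_pos: [0.5516, 0.0885, 0.1672]
ee_rot: [-0.703, 0.705, -0.067, 0.066]
contact_force: [-1.0, -6.8, -1.0]
finger_gap: 0.0106
```

```bash
python3 st.py
```

```text
t 15.65 rail [133.2  50.1] z 0.1672 gap 0.0106 F tool [ 0.3  1.  -6.9] M [-2.34 -0.03 -0.32]
head rel rail -0.02
```

Call:
{"api": "carry_out", "payload": {"motion": [{"dx": 0, "dy": 0, "dz": 0.0005, "ax": 0, "ay": 0, "az": 0, "jaw": 0}, {"dx": 0, "dy": 0, "dz": 0.0005, "ax": 0, "ay": 0, "az": 0, "jaw": 0}, {"dx": 0, "dy": 0, "dz": 0, "ax": 0, "ay": 0, "az": 0, "jaw": 0}]}}

```text
time: 15.9
tcp_pos: [0.5515, 0.0887, 0.1672]
ee_rot: [-0.702, 0.706, -0.068, 0.066]
contact_force: [-0.0, -9.4, 0.7]
finger_gap: 0.0104
```

```bash
python3 st.py
```

```text
t 15.9 rail [133.5  50.2] z 0.1672 gap 0.0104 F tool [ 1.8 -0.6 -9.2] M [-2.82  0.02 -0.4 ]
head rel rail -0.02
```

Call:
{"api": "carry_out", "payload": {"motion": [{"dx": 0, "dy": 0, "dz": 0.0002, "ax": 0, "ay": 0, "az": 0, "jaw": 0}, {"dx": 0, "dy": 0, "dz": 0, "ax": 0, "ay": 0, "az": 0, "jaw": 0}, {"dx": 0, "dy": 0, "dz": 0, "ax": 0, "ay": 0, "az": 0, "jaw": 0}]}}

```text
time: 16.15
tcp_pos: [0.5515, 0.0888, 0.1672]
ee_rot: [-0.702, 0.706, -0.068, 0.066]
contact_force: [-0.4, -9.2, 0.1]
finger_gap: 0.0101
```

Call:
{"api": "carry_out", "payload": {"motion": [{"dx": 0, "dy": 0, "dz": 0, "ax": 0, "ay": 0, "az": 0, "jaw": 0}, {"dx": 0, "dy": 0, "dz": 0, "ax": 0, "ay": 0, "az": 0, "jaw": 0}, {"dx": 0, "dy": 0, "dz": 0, "ax": 0, "ay": 0, "az": 0, "jaw": 0}]}}

```text
time: 16.4
tcp_pos: [0.5515, 0.0887, 0.1673]
ee_rot: [-0.702, 0.706, -0.068, 0.066]
contact_force: [-1.2, -9.3, 0.3]
finger_gap: 0.0105
```

Call:
{"api": "carry_out", "payload": {"motion": [{"dx": 0, "dy": 0, "dz": 0, "ax": 0, "ay": 0, "az": 0, "jaw": 0}, {"dx": 0, "dy": 0, "dz": 0, "ax": 0, "ay": 0, "az": 0, "jaw": 0}, {"dx": 0, "dy": 0, "dz": 0, "ax": 0, "ay": 0, "az": 0, "jaw": 0}]}}

```text
time: 16.65
tcp_pos: [0.5515, 0.0888, 0.1672]
ee_rot: [-0.702, 0.706, -0.068, 0.066]
contact_force: [-0.5, -8.9, 0.2]
finger_gap: 0.0107
```

```bash
python3 st.py
```

```text
t 16.65 rail [133.5  50.2] z 0.1672 gap 0.0107 F tool [ 1.2 -0.2 -8.9] M [-2.92  0.04 -0.44]
head rel rail -0.03
```

Call:
{"api": "carry_out", "payload": {"motion": [{"dx": 0, "dy": 0, "dz": 0.0004, "ax": 0, "ay": 0, "az": 0, "jaw": 0}, {"dx": 0, "dy": 0, "dz": 0, "ax": 0, "ay": 0, "az": 0, "jaw": 0}, {"dx": 0, "dy": 0, "dz": 0, "ax": 0, "ay": 0, "az": 0, "jaw": 0}, {"dx": 0, "dy": 0, "dz": 0, "ax": 0, "ay": 0, "az": 0, "jaw": 0}]}}

```text
time: 16.98
tcp_pos: [0.5515, 0.0889, 0.1673]
ee_rot: [-0.702, 0.706, -0.068, 0.066]
contact_force: [-0.3, -9.5, -0.1]
finger_gap: 0.0104
```

Call:
{"api": "carry_out", "payload": {"motion": [{"dx": 0, "dy": 0, "dz": 0, "ax": 0, "ay": 0, "az": 0, "jaw": 0}, {"dx": 0, "dy": 0, "dz": 0, "ax": 0, "ay": 0, "az": 0, "jaw": 0}, {"dx": 0, "dy": 0, "dz": 0, "ax": 0, "ay": 0, "az": 0, "jaw": 0}, {"dx": 0, "dy": 0, "dz": 0, "ax": 0, "ay": 0, "az": 0, "jaw": 0}]}}

```text
time: 17.32
tcp_pos: [0.5515, 0.0889, 0.1672]
ee_rot: [-0.702, 0.706, -0.068, 0.066]
contact_force: [-0.7, -10.5, 0.7]
finger_gap: 0.0107
```

Call:
{"api": "carry_out", "payload": {"motion": [{"dx": 0, "dy": 0, "dz": 0, "ax": 0, "ay": 0, "az": 0, "jaw": 0}, {"dx": 0, "dy": 0, "dz": 0, "ax": 0, "ay": 0, "az": 0, "jaw": 0}, {"dx": 0, "dy": 0, "dz": 0, "ax": 0, "ay": 0, "az": 0, "jaw": 0}]}}

```text
time: 17.57
tcp_pos: [0.5515, 0.0889, 0.1672]
ee_rot: [-0.702, 0.706, -0.068, 0.066]
contact_force: [-0.5, -11.5, 0.1]
finger_gap: 0.0106
```

Call:
{"api": "carry_out", "payload": {"motion": [{"dx": 0, "dy": 0, "dz": -0.001, "ax": 0, "ay": 0, "az": 0, "jaw": 0}, {"dx": 0, "dy": 0, "dz": -0.001, "ax": 0, "ay": 0, "az": 0, "jaw": 0}, {"dx": 0, "dy": 0, "dz": -0.001, "ax": 0, "ay": 0, "az": 0, "jaw": 0}, {"dx": 0, "dy": 0.001, "dz": -0.0003, "ax": 0, "ay": 0, "az": 0, "jaw": 0}, {"dx": 0, "dy": 0.001, "dz": 0, "ax": 0, "ay": 0, "az": 0, "jaw": 0}, {"dx": 0, "dy": 0, "dz": 0, "ax": 0, "ay": 0, "az": 0, "jaw": 0}]}}

```text
time: 18.07
tcp_pos: [0.5516, 0.0878, 0.1653]
ee_rot: [-0.703, 0.704, -0.067, 0.066]
contact_force: [-1.0, -5.4, 0.5]
finger_gap: 0.0103
```

```bash
python3 st.py
```

```text
t 18.07 rail [132.6  49.9] z 0.1653 gap 0.0103 F tool [ 0.1 -0.5 -5.5] M [-1.78 -0.02 -0.05]
head rel rail -0.01
```

Call:
{"api": "carry_out", "payload": {"motion": [{"dx": 0, "dy": 0, "dz": -0.0007, "ax": 0, "ay": 0, "az": 0, "jaw": 0}, {"dx": 0, "dy": 0, "dz": -0.0007, "ax": 0, "ay": 0, "az": 0, "jaw": 0}, {"dx": 0, "dy": 0, "dz": 0, "ax": 0, "ay": 0, "az": 0, "jaw": 0}]}}

```text
time: 18.32
tcp_pos: [0.5518, 0.0875, 0.1653]
ee_rot: [0.704, -0.704, 0.067, -0.067]
contact_force: [-0.6, -3.0, 0.7]
finger_gap: 0.0105
```

```bash
python3 st.py
```

```text
t 18.32 rail [132.3  49.7] z 0.1653 gap 0.0105 F tool [ 0.  -0.7 -3.1] M [-0.84 -0.03  0.09]
head rel rail -0.0
```

Call:
{"api": "carry_out", "payload": {"motion": [{"dx": 0, "dy": 0, "dz": -0.0005, "ax": 0, "ay": 0, "az": 0, "jaw": 0}, {"dx": 0, "dy": 0, "dz": 0, "ax": 0, "ay": 0, "az": 0, "jaw": 0.1}, {"dx": 0, "dy": 0, "dz": 0, "ax": 0, "ay": 0, "az": 0, "jaw": 0.2}, {"dx": 0, "dy": 0, "dz": 0, "ax": 0, "ay": 0, "az": 0, "jaw": 0.35}, {"dx": 0, "dy": 0, "dz": 0, "ax": 0, "ay": 0, "az": 0, "jaw": 0.35}, {"dx": 0, "dy": 0, "dz": 0, "ax": 0, "ay": 0, "az": 0, "jaw": 0.35}, {"dx": 0, "dy": -0.015, "dz": 0, "ax": 0, "ay": 0, "az": 0, "jaw": 0.35}, {"dx": 0, "dy": -0.02, "dz": 0, "ax": 0, "ay": 0, "az": 0, "jaw": 0.35}, {"dx": 0, "dy": -0.025, "dz": 0, "ax": 0, "ay": 0, "az": 0, "jaw": 0.35}, {"dx": 0, "dy": -0.025, "dz": 0, "ax": 0, "ay": 0, "az": 0, "jaw": 0.35}, {"dx": 0, "dy": 0, "dz": -0.02, "ax": 0, "ay": 0, "az": 0, "jaw": 0.35}, {"dx": 0, "dy": 0, "dz": 0, "ax": 0, "ay": 0, "az": 0, "jaw": 0.35}]}}

```text
time: 19.32
tcp_pos: [0.5482, 0.066, 0.2523]
ee_rot: [0.705, -0.703, 0.066, -0.068]
contact_force: [-0.8, -0.2, 0.1]
finger_gap: 0.03
```

```bash
python3 st.py
python3 - <<'E'
from h import *
from cell import bot
im=bot.read_camera("wrist");cv2.imwrite("pics/w10.png",im)
a=bot.read_camera("scene");b=bot.read_camera("side")
f=lambda i,x,y:cv2.resize(i[y:y+80,x:x+80],(400,400),interpolation=cv2.INTER_CUBIC)
cv2.imwrite("pics/c10.png",cv2.hconcat([f(a,300,180),f(b,280,225)]))
E
```

```text
t 19.32 rail [110.5  49.2] z 0.2523 gap 0.03 F tool [-0.7 -0.1 -0.4] M [-0.   -0.04 -0.02]
head rel rail -0.07
```

View pics/w10.png

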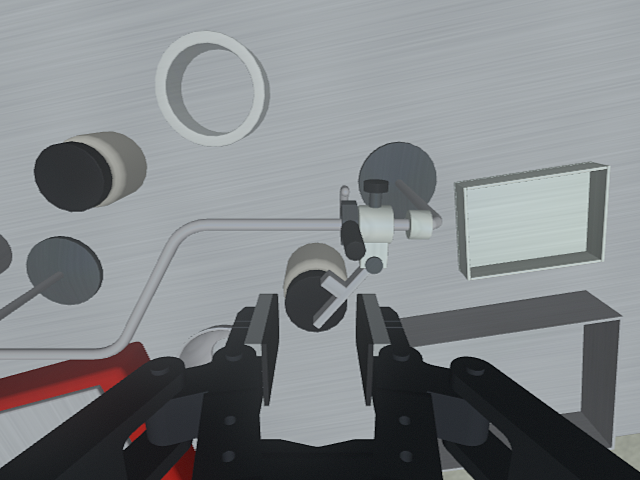

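View pics/c10.png

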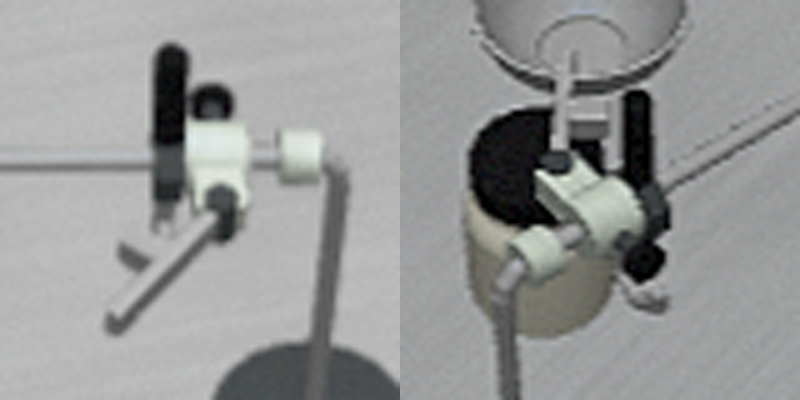

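Call:
{"api": "carry_out", "payload": {"motion": [{"dx": 0.02, "dy": 0, "dz": 0.0035, "ax": 0, "ay": 0, "az": 0, "jaw": 0}, {"dx": 0.03, "dy": 0, "dz": 0.006, "ax": 0, "ay": 0, "az": 0, "jaw": 0}, {"dx": 0.025, "dy": 0, "dz": 0.005, "ax": 0, "ay": 0, "az": 0, "jaw": 0}, {"dx": 0.014, "dy": 0, "dz": 0.003, "ax": 0, "ay": 0, "az": 0, "jaw": 0}, {"dx": 0, "dy": 0.02, "dz": 0, "ax": 0, "ay": 0, "az": 0, "jaw": 0}, {"dx": 0, "dy": 0.02, "dz": 0, "ax": 0, "ay": 0, "az": 0, "jaw": 0}, {"dx": 0, "dy": 0.02, "dz": 0, "ax": 0, "ay": 0, "az": 0, "jaw": 0}, {"dx": 0, "dy": 0.016, "dz": 0, "ax": 0, "ay": 0, "az": 0, "jaw": 0}, {"dx": 0, "dy": 0, "dz": 0, "ax": 0, "ay": 0, "az": 0, "jaw": 0}, {"dx": 0, "dy": 0, "dz": 0, "ax": 0, "ay": 0, "az": 0, "jaw": 0}]}}

```text
time: 20.3
tcp_pos: [0.638, 0.0675, 0.1727]
ee_rot: [-0.703, 0.705, -0.068, 0.065]
contact_force: [0.8, 0.4, 0.4]
finger_gap: 0.0002
```

```bash
python3 st.py
cat > look4.py <<'E'
from h import *
from cell import bot
import sys
n=sys.argv[1]
s=bot.sense();r=rq(s["ee_rot"])
im=bot.read_camera("wrist");cv2.imwrite(f"pics/w{n}.png",im)
out=[]
for c,x,y in(("scene",290,160),("side",260,190)):
    m=bot.camera_model(c);i=bot.read_camera(c)
    w=110;k=400/w
    i=cv2.resize(i[y:y+w,x:x+w],(400,400),interpolation=cv2.INTER_CUBIC)
    for yy in(0,-.01,-.02,-.03,-.04):
        v=(proj(m,s["tcp_pos"]+r.apply([0,yy,0]))[0]-[x,y]+.5)*k
        cv2.circle(i,tuple(v.astype(int)),2,(0,255,0),-1)
    out.append(i)
cv2.imwrite(f"pics/c{n}.png",cv2.hconcat(out))
E
python3 look4.py 11
```

```text
t 20.3 rail [128.9 -38.7] z 0.1727 gap 0.0002 F tool [ 0.7 -0.4  0.6] M [ 0.08 -0.04 -0.04]
head rel rail 0.02
```

View pics/w11.png

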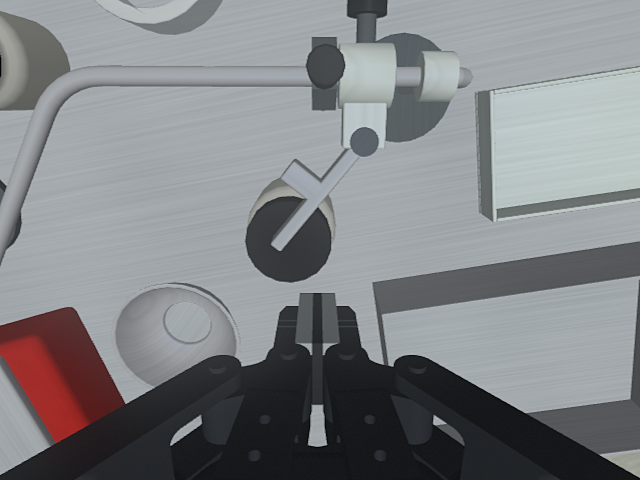

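View pics/c11.png

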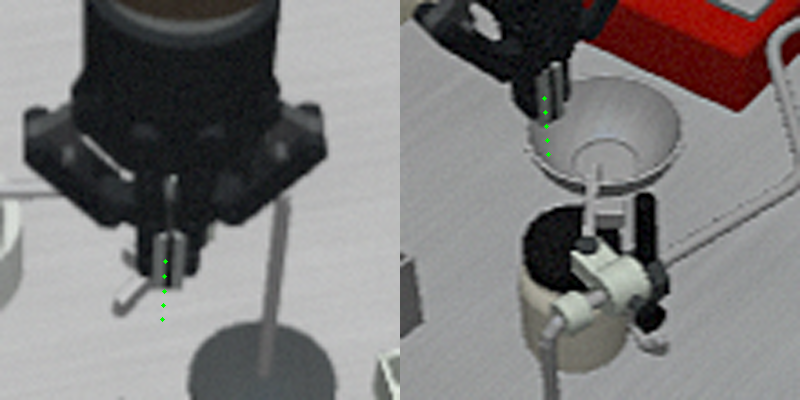

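Run:
```python
from h import *
from cell import bot
m=bot.camera_model("wrist");q=Q;c,si=np.cos(q[2]),np.sin(q[2])
for n,uv,z in(("tip",(279,246),.166),("tipR",(287,249),.166),("hinge",(364,142),.172),("foot",(291,163),.166),("ring/stem",(325,66),.212),("faceL",(338,75),.16),("padtipL",(299,293),.195),("padtipR",(337,293),.195)):
    w=onz(m,uv,z);d=w[:2]-q[:2];print(n,(1000*np.array([c*d[0]+si*d[1],-si*d[0]+c*d[1]])).round(1))
```

```text
tip [111.6 -25.9]
tipR [115.2 -27.4]
hinge [148.6  21.7]
foot [117.9  12.3]
ring/stem [131.5  47.9]
faceL [138.1  48.3]
padtipL [121.8 -35.7]
padtipR [137.1 -35.7]
```

Call:
{"api": "carry_out", "payload": {"motion": [{"dx": 0, "dy": 0.012, "dz": 0, "ax": 0, "ay": 0, "az": 0, "jaw": 0}, {"dx": 0, "dy": 0.012, "dz": 0, "ax": 0, "ay": 0, "az": 0, "jaw": 0}, {"dx": 0, "dy": 0.011, "dz": 0, "ax": 0, "ay": 0, "az": 0, "jaw": 0}, {"dx": 0, "dy": 0, "dz": 0, "ax": 0, "ay": 0, "az": 0, "jaw": 0}, {"dx": 0, "dy": 0, "dz": 0, "ax": 0, "ay": 0, "az": 0, "jaw": 0}]}}

```text
time: 20.87
tcp_pos: [0.6386, 0.0673, 0.1393]
ee_rot: [-0.704, 0.704, -0.067, 0.067]
contact_force: [0.1, 0.3, 1.1]
finger_gap: -0.0002
```

```bash
python3 st.py;python3 look4.py 12
```

```text
t 20.87 rail [128.8 -39.3] z 0.1393 gap -0.0002 F tool [ 0.  -1.1  0.4] M [-0.02 -0.06  0.02]
head rel rail -0.0
```

View pics/w12.png

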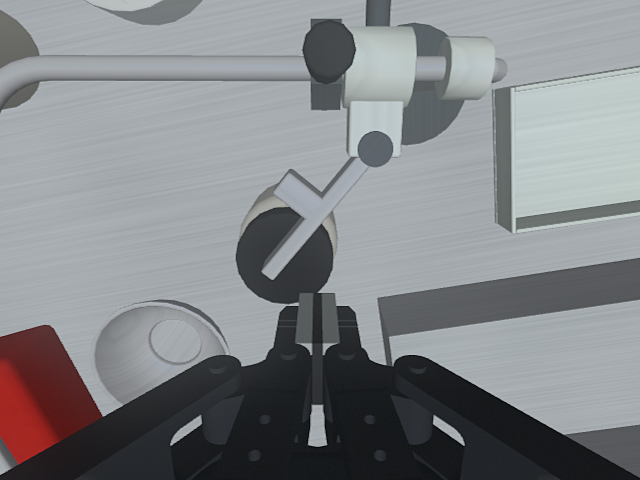

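View pics/c12.png

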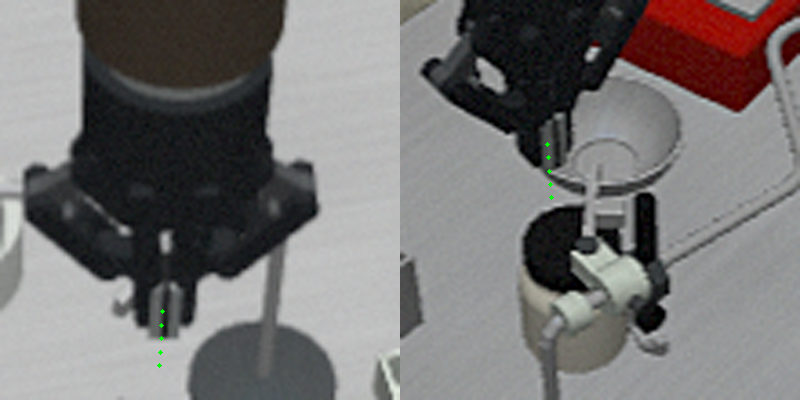

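Call:
{"api": "carry_out", "payload": {"motion": [{"dx": 0, "dy": 0.003, "dz": 0, "ax": 0, "ay": 0, "az": 0, "jaw": 0}, {"dx": -0.004, "dy": 0, "dz": 0, "ax": 0, "ay": 0, "az": 0, "jaw": 0}, {"dx": -0.005, "dy": 0, "dz": -0.001, "ax": 0, "ay": 0, "az": 0, "jaw": 0}, {"dx": -0.005, "dy": 0, "dz": -0.002, "ax": 0, "ay": 0, "az": 0, "jaw": 0}, {"dx": -0.005, "dy": 0, "dz": -0.002, "ax": 0, "ay": 0, "az": 0, "jaw": 0}, {"dx": -0.005, "dy": 0, "dz": -0.002, "ax": 0, "ay": 0, "az": 0, "jaw": 0}, {"dx": 0, "dy": 0, "dz": 0, "ax": 0, "ay": 0, "az": 0, "jaw": 0}]}}

```text
time: 21.6
tcp_pos: [0.6127, 0.0648, 0.1369]
ee_rot: [0.704, -0.704, 0.067, -0.067]
contact_force: [-0.3, -0.4, 0.0]
finger_gap: 0.0
```

```bash
python3 st.py;python3 look4.py 13
```

```text
t 21.6 rail [121.5 -14.4] z 0.1369 gap 0.0 F tool [-0.2 -0.  -0.5] M [-0.02  0.02 -0.02]
head rel rail -0.01
```

View pics/w13.png

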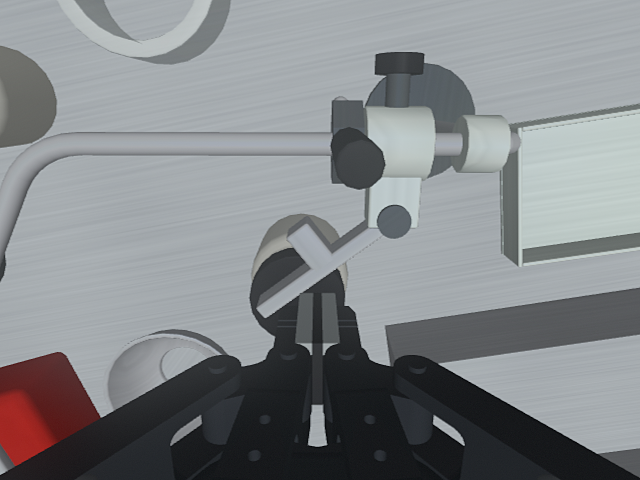

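View pics/c13.png

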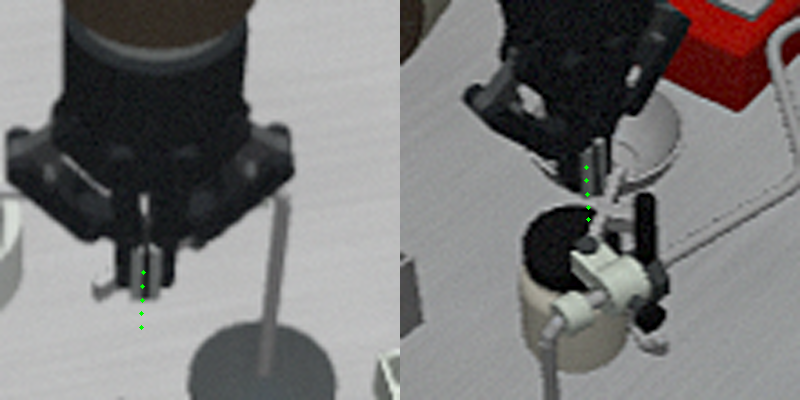

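Call:
{"api": "carry_out", "payload": {"motion": [{"dx": -0.004, "dy": 0, "dz": -0.003, "ax": 0, "ay": 0, "az": 0, "jaw": 0}, {"dx": -0.004, "dy": 0, "dz": -0.003, "ax": 0, "ay": 0, "az": 0, "jaw": 0}, {"dx": -0.004, "dy": 0, "dz": -0.003, "ax": 0, "ay": 0, "az": 0, "jaw": 0}, {"dx": -0.004, "dy": 0, "dz": -0.003, "ax": 0, "ay": 0, "az": 0, "jaw": 0}, {"dx": -0.003, "dy": 0, "dz": -0.002, "ax": 0, "ay": 0, "az": 0, "jaw": 0}, {"dx": 0, "dy": 0, "dz": 0, "ax": 0, "ay": 0, "az": 0, "jaw": 0}]}}

```text
time: 22.25
tcp_pos: [0.5914, 0.0544, 0.1364]
ee_rot: [-0.704, 0.704, -0.067, 0.067]
contact_force: [0.6, -1.0, -0.2]
finger_gap: -0.0001
```

```bash
python3 st.py;python3 look4.py 14
```

```text
t 22.25 rail [107.2   4.6] z 0.1364 gap -0.0001 F tool [ 0.8  0.2 -0.9] M [-0.   -0.07 -0.02]
head rel rail -0.03
```

View pics/w14.png

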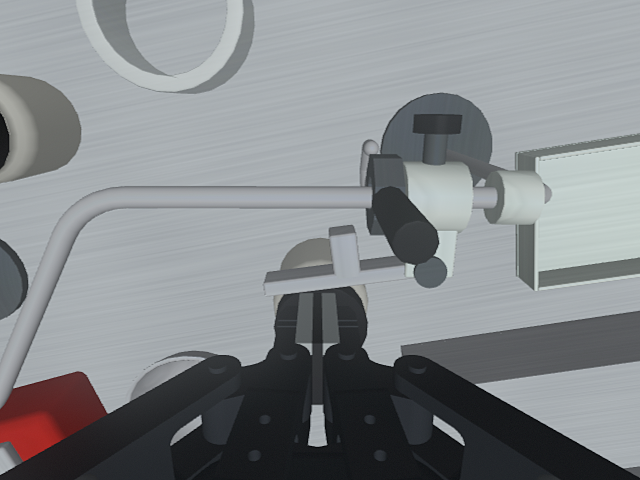

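Call:
{"api": "carry_out", "payload": {"motion": [{"dx": -0.002, "dy": 0, "dz": -0.001, "ax": 0, "ay": 0, "az": 0, "jaw": 0}, {"dx": -0.0015, "dy": 0, "dz": 0, "ax": 0, "ay": 0, "az": 0, "jaw": 0}, {"dx": -0.001, "dy": 0, "dz": 0, "ax": 0, "ay": 0, "az": 0, "jaw": 0}, {"dx": 0, "dy": 0, "dz": 0, "ax": 0, "ay": 0, "az": 0, "jaw": 0}]}}

```text
time: 22.73
tcp_pos: [0.5875, 0.0546, 0.1362]
ee_rot: [-0.704, 0.704, -0.067, 0.067]
contact_force: [1.1, -0.7, 1.3]
finger_gap: -0.0005
```

Call:
{"api": "carry_out", "payload": {"motion": [{"dx": -0.0008, "dy": 0, "dz": 0, "ax": 0, "ay": 0, "az": 0, "jaw": 0}, {"dx": -0.0008, "dy": 0, "dz": 0, "ax": 0, "ay": 0, "az": 0, "jaw": 0}, {"dx": 0, "dy": 0, "dz": 0, "ax": 0, "ay": 0, "az": 0, "jaw": 0}]}}

```text
time: 22.98
tcp_pos: [0.586, 0.0549, 0.1362]
ee_rot: [-0.704, 0.704, -0.067, 0.067]
contact_force: [0.4, 0.0, 1.2]
finger_gap: 0.0
```

```bash
python3 st.py;python3 look4.py 15
```

```text
t 22.98 rail [106.7  10. ] z 0.1362 gap 0.0 F tool [ 0.4 -1.2  0.1] M [-0.15 -0.07 -0.14]
head rel rail -0.01
```

View pics/w15.png

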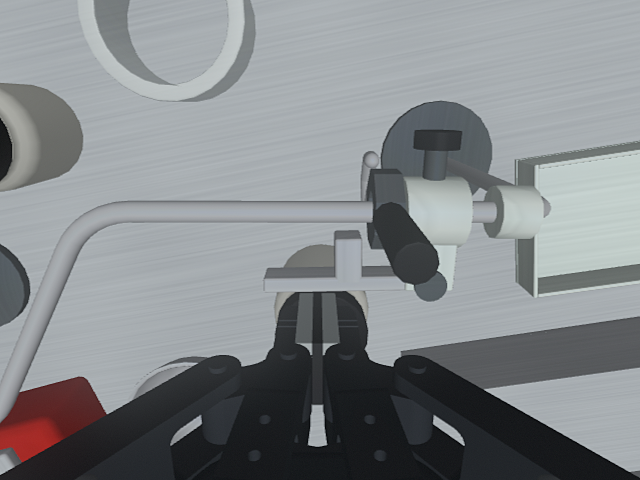

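Call:
{"api": "carry_out", "payload": {"motion": [{"dx": -0.0008, "dy": 0, "dz": 0, "ax": 0, "ay": 0, "az": 0, "jaw": 0}, {"dx": -0.0007, "dy": 0, "dz": 0, "ax": 0, "ay": 0, "az": 0, "jaw": 0}, {"dx": 0, "dy": 0, "dz": 0, "ax": 0, "ay": 0, "az": 0, "jaw": 0}]}}

```text
time: 23.38
tcp_pos: [0.5849, 0.0553, 0.1364]
ee_rot: [0.704, -0.704, 0.066, -0.067]
contact_force: [0.6, -0.7, 1.4]
finger_gap: -0.0003
```

```bash
python3 st.py
```

```text
t 23.38 rail [106.9  11.1] z 0.1364 gap -0.0003 F tool [ 0.8 -1.4 -0.6] M [-0.12 -0.03 -0.41]
head rel rail -0.0
```

Call:
{"api": "carry_out", "payload": {"motion": [{"dx": -0.0007, "dy": 0, "dz": 0, "ax": 0, "ay": 0, "az": 0, "jaw": 0}, {"dx": 0, "dy": 0, "dz": 0, "ax": 0, "ay": 0, "az": 0, "jaw": 0}, {"dx": 0, "dy": 0, "dz": 0, "ax": 0, "ay": 0, "az": 0, "jaw": 0}]}}

```text
time: 23.63
tcp_pos: [0.5846, 0.0555, 0.1365]
ee_rot: [0.704, -0.704, 0.066, -0.067]
contact_force: [2.9, -0.6, 0.3]
finger_gap: -0.0003
```

```bash
python3 st.py; python3 look4.py 16
```

```text
t 23.63 rail [107.   11.5] z 0.1365 gap -0.0003 F tool [ 3.  -0.3 -0. ] M [-0.17 -0.01 -0.8 ]
head rel rail -0.0
```

View pics/w16.png

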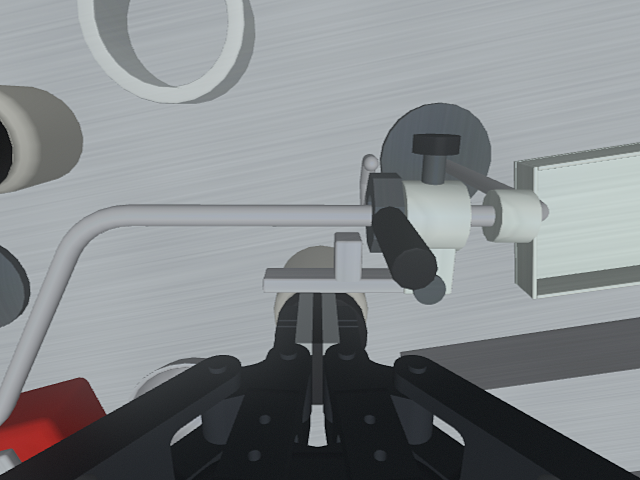

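Call:
{"api": "carry_out", "payload": {"motion": [{"dx": -0.0007, "dy": 0, "dz": 0, "ax": 0, "ay": 0, "az": 0, "jaw": 0}, {"dx": -0.0003, "dy": 0, "dz": 0, "ax": 0, "ay": 0, "az": 0, "jaw": 0}, {"dx": 0, "dy": 0, "dz": 0, "ax": 0, "ay": 0, "az": 0, "jaw": 0}]}}

```text
time: 24.03
tcp_pos: [0.5842, 0.0557, 0.1368]
ee_rot: [0.704, -0.704, 0.066, -0.068]
contact_force: [5.4, -1.5, 0.4]
finger_gap: 0.0
```

```bash
python3 st.py
```

```text
t 24.03 rail [107.2  11.9] z 0.1368 gap 0.0 F tool [ 5.6 -0.4 -0.5] M [-0.24 -0.02 -1.53]
head rel rail 0.01
```

Call:
{"api": "carry_out", "payload": {"motion": [{"dx": 0.004, "dy": 0, "dz": 0, "ax": 0, "ay": 0, "az": 0, "jaw": 0}, {"dx": 0.01, "dy": 0, "dz": 0, "ax": 0, "ay": 0, "az": 0, "jaw": 0}, {"dx": 0.015, "dy": 0, "dz": 0, "ax": 0, "ay": 0, "az": 0, "jaw": 0}, {"dx": 0.015, "dy": 0, "dz": 0, "ax": 0, "ay": 0, "az": 0, "jaw": 0}, {"dx": 0, "dy": -0.03, "dz": 0, "ax": 0, "ay": 0, "az": 0, "jaw": 0}, {"dx": 0, "dy": -0.035, "dz": 0, "ax": 0, "ay": 0, "az": 0, "jaw": 0}, {"dx": 0, "dy": -0.035, "dz": 0, "ax": 0, "ay": 0, "az": 0, "jaw": 0}, {"dx": 0.01, "dy": -0.02, "dz": 0, "ax": 0, "ay": 0, "az": 0, "jaw": 0}, {"dx": 0, "dy": 0, "dz": 0, "ax": 0, "ay": 0, "az": 0, "jaw": 0}, {"dx": 0, "dy": 0, "dz": 0, "ax": 0, "ay": 0, "az": 0, "jaw": 0}, {"dx": 0, "dy": 0, "dz": 0, "ax": 0, "ay": 0, "az": 0, "jaw": 0}]}}

```text
time: 24.95
tcp_pos: [0.6349, 0.0455, 0.2542]
ee_rot: [-0.704, 0.704, -0.068, 0.065]
contact_force: [-0.5, -0.0, -0.9]
finger_gap: -0.0002
```

```bash
python3 st.py; python3 look4.py 17
python3 - <<'E'
from h import *
from cell import bot
s=bot.read_camera("scene");cv2.imwrite("pics/scene17.png",s)
E
```

```text
t 24.95 rail [106.6 -39.8] z 0.2542 gap -0.0002 F tool [-0.5  0.9 -0.1] M [ 0.03 -0.02 -0.01]
head rel rail -0.03
```

View pics/w17.png

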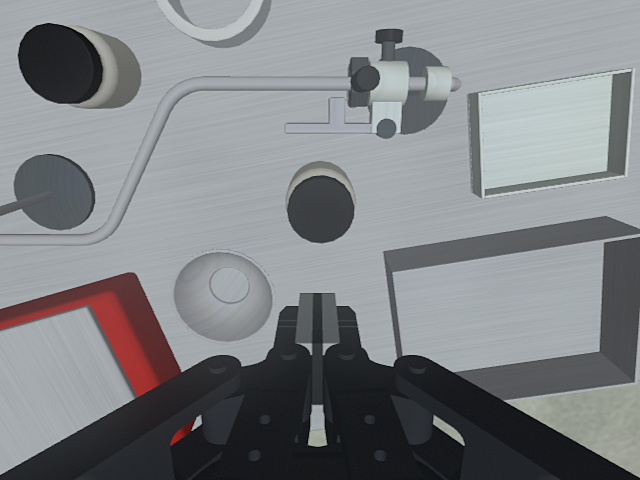

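View pics/c17.png

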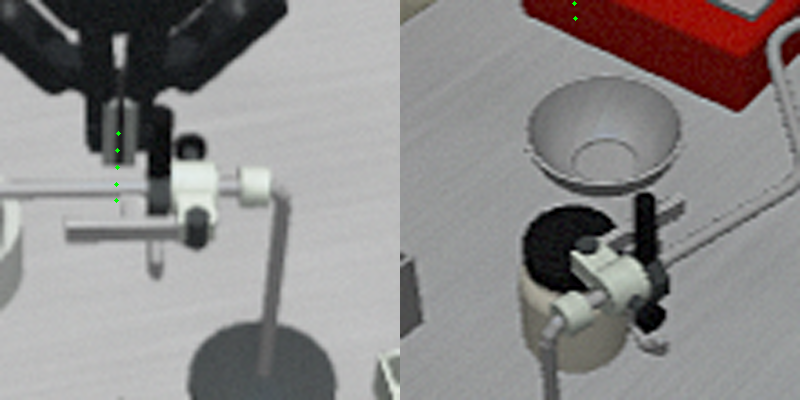

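View pics/scene17.png

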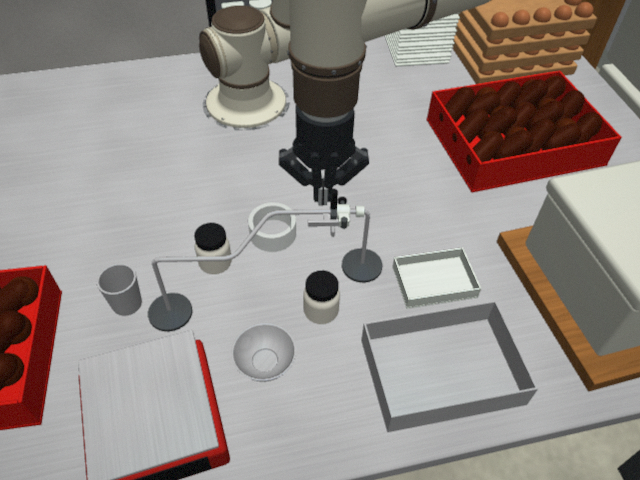

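```bash
python3 -c "
from cell import bot
print(bot.job_done())"
```

```text
the job is handed in; nothing more can be done
None
```

The hook is at the stop with the keeper shut behind its ring, and I handed the job in at about 25 s of the 69 s limit.

- **Slide:** I pinched the hook by its stem, lifted it 2.2 mm and took it round both corners. In run 2 the ring rubbed the rod lightly, under about 4 N by the wrist readings. I felt for the centre of the play and corrected.
- **Press:** The ring met the stop 132 mm along the rail, by my own position fit. I held it there at about 9 N for 0.75 s, then at about 10 N (9.5 to 11.5 N read) for another 0.9 s. I backed off to about 3 N before letting go.
- **Keeper:** I pushed it shut with the closed fingers until it hit its hard stop, reading about 5.5 N, then withdrew.

**Last checks:** The wrist view shows the bar parallel to the rod, with its foot just behind the ring and the ring against the stop. The arm is clear, with contact force at noise level. In the scene view the jars, tape, cup, bowl and tray look unmoved, judged by eye only.

**What disagreed:**
- The fingertips showed about 20 to 25 mm behind the stated TCP in all three cameras. I set the grip and push heights from the pictures instead.
- By touch, the rail lay about 4 mm further along its own x than my camera fit gave.
- The finger gap read 10.5 mm on the 12 mm stem.

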